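Stack a step block and start the curing lamp

TASK

Swing the curing lamp well clear of the anvil and build the step block there: stack all the green plates laid out on the bench, longest at the bottom and shortest on top, each up against the orange end stop with its long sides flush with the anvil, and let go of each plate and press it down firmly from above with the fingers (about 10 N) to feel that it lies flat before you add the next. Then swing the lamp back over the stack until its plunger lines up with the hole in the index plate, and push the red plunger fully home. Finally press the red start button fully down and release it, and leave the other things on the bench where they are.

Things in the scene. Friction and masses are not known exactly. Their poses are not given: they have to be found in the camera images.
- plate150: green plastic plate of the step block, flat box 150 mm long (its own y axis), 52 mm wide (x), 12 mm thick, about 111 g; origin at the centre of its underside, z up. Either end and either face is the same. Absent in some starts
- plate130: green plastic plate of the step block, flat box 130 mm long (its own y axis), 52 mm wide (x), 12 mm thick, about 97 g; origin at the centre of its underside, z up. Either end and either face is the same. Absent in some starts
- plate110: green plastic plate of the step block, flat box 110 mm long (its own y axis), 52 mm wide (x), 12 mm thick, about 82 g; origin at the centre of its underside, z up. Either end and either face is the same. Absent in some starts
- plate90: green plastic plate of the step block, flat box 90 mm long (its own y axis), 52 mm wide (x), 12 mm thick, about 67 g; origin at the centre of its underside, z up. Either end and either face is the same. Absent in some starts
- jig: bonding jig, fixed: aluminium base plate 300 x 200 x 8 mm, dark steel anvil (the bed for the stack) 52 mm wide (jig x), 170 mm long (jig y), its top 32 mm above the table; an orange end stop 60 mm wide and 10 mm thick stands across the anvil's -y end, its top 84 mm above the table; a steel column on the +x side carries the swing lamp. Origin on the table under the anvil's centre; x points from the anvil towards the column, y along the anvil away from the end stop
- nest (a point): point on top of the anvil (32 mm above the table), at the middle of its width, on the inner face of the end stop; axes as jig. A plate of length L laid up against the stop has its centre L/2 from here along +y, on the line x = 0; stacked plates rise 12 mm each
- column (a point): point on the column's vertical axis, about which the lamp arm swings, 190 mm from the anvil's centre line
- lamp (a joint): swing of the lamp arm about the column, rad: 0 = lamp exactly over the stack and plunger over the index hole; positive = swung away towards the jig's +y side (clockwise seen from above, the arm at angle a points along (-cos a, sin a) in the jig's x, y); range -0.35 to 1.75; it starts over the anvil, where it is in the way of stacking. It stays where it is left; about 1 N at the handle moves it.
- lamp_handle (a point): top centre of the black upright handle on the lamp head: a cylinder 22 mm in diameter, 57 mm tall, top 207 mm above the table, 190 mm from the column axis. The white lamp head under it is 108 mm across, its underside 112 mm above the table, its top 150 mm
- plunger (a joint): index plunger on the lamp arm, 60 mm from the column axis, m: 0 = pulled up, 0.029 = pushed fully down; it stays where it is left (2.5 N of friction). Lined up within about 2 mm it goes down through the hole of the index plate and locks the arm; otherwise its round nose stops on the plate after about 3 mm
- plunger_top (a point): top centre of the plunger's red knob, 28 mm in diameter, 22 mm tall; 196 mm above the table when up, 167 mm when home
- index_hole (a point): centre of the upper rim of the 15 mm hole in the fixed steel index plate under the lamp arm (10 mm thick, top 118 mm above the table), 60 mm from the column axis
- timer: grey timer box of the lamp, fixed, 80 x 90 x 45 mm, with a small blue display; origin under its centre
- start (a joint): red spring start button on the timer box, m: 0 = up, 0.007 = fully down (5 N), pressed straight down; springs back
- start_top (a point): top centre of the start button's red cap, 26 mm in diameter, 64 mm above the table when up, moves down with it
- jar: small glass jar with black lid, 36 mm across, 45 mm tall, origin under its centre; leave alone
- screwdriver: screwdriver 180 mm long with a blue handle, lying; leave alone
- tape: yellow roll of tape lying flat, 84 mm across, 24 mm high; leave alone
- gear: green printed gear with hub, 64 mm across, 26 mm high; leave alone
There are look-alikes about, which are no part of the job. Leave any grey look-alike of the plate110 alone.

How it is judged:
By the outcome, as a careful person would: the job done as asked, in the order asked, and still so for the second after the job is handed in, with the robot touching nothing.
Of plate150, plate130, plate110, plate90 only 3 to 4 are there at a start; the rules pass over those that are not, and their reading is None.
At some moment in a run one of plate150, plate130, plate110, plate90 may be knocked a few centimetres aside while the robot is not near it.
Once in a run the grip may slacken for a moment while it holds something.
It also fails if it takes over 210 s, if anything falls off the work surface, if the arm or the gripper's body presses on something with over 40 N, if the wrist force passes 120 N, or if a joint passes its speed limit or range.

ROBOT

A 7-joint arm with a two-finger parallel gripper is mounted at the origin on the work surface. World frame = base frame: x ahead of the robot, y to its left, z up, the work surface at z = 0. Lengths are in m, angles in rad, forces in N, time in s.
With the tool pointing down it reaches from about 0.4 to 0.85 m from the base axis. Payload 10.4 kg.
Tool frame: the origin (TCP) lies midway between the tips of the shut fingers; the grasp point (between the pads) lies 19 mm behind it; z points along the fingers, y is the direction in which the jaws open and shut (so a half turn about z gives the same grasp; the last joint's range is limited). The gripper opens to 85 mm and grips with 20 to 120 N. Pads are 22 mm wide; open, the fingers measure 114 mm over their backs; the gripper's body (76 mm by 85 mm) begins 54 mm behind the grasp point. The pads swing forward as they close: fully open they stand 13 mm farther back than shut.
Start: joints at [-1.243, 0.332, -0.065, 1.46, 0.022, 1.35, -0.088], TCP at [0.215, 0.587, 0.231] pointing down, gripper open.
Joint ranges: [-2.6, 2.6], [-0.5, 2.12], [-1.47, 1.34], [0.16, 2.42], [-1.27, 4.41], [0.06, 2.06], [-2.6, 2.6]. Speed limits (rad/s): [2.22, 2.22, 2.79, 2.79, 3.14, 3.14, 3.14].

INTERFACE

Orientations are given as a unit quaternion [x, y, z, w].
In Python, from workcell import manip, viewer gives the robot as it stands.
- The arm moves only by the tool move_arm, never from a script. Its argument "deltas" is a list of rows, each a list of 7 numbers: the shift along the tool's x, y, z in m, then the turn, a rotation vector about the tool's x, y, z in degrees, then the opening, from -1 (shut) to 1 (fully open). In form: [[dx, dy, dz, wx, wy, wz, gripper], ...]. A call has 1 to 10 rows; each row shifts and turns the commanded pose from where the row before left it, along the tool's axes as they then stand; what a row does not reach is not made up. A row lasts 1/8 s, in which the tool goes at most 62.5 mm and 10.7 degrees, less where a joint would pass 70% of its speed; a pose out of reach is approached as far as the arm can. A call with a gripper value outside its range is refused whole. The fingers move at their own pace and stop on an object; "force" is the grip in N (left out, the last holds). Time passes only in rows, so rows that do not move let the fingers close. It gives the time, the measured TCP pose, the force and the opening at its end, in the units of the state.
- manip.get_obs(): the state, without advancing time (a new reading comes with each control period).
- viewer.camera(name): name is "scene" or "top"; returns (picture, depth): 400x640x3 uint8, red, green, blue; 400x640 float32, m along the optical axis (not along the pixel's ray), 0 where there is no reading.
- viewer.calibration(name): a dict with "fx", "fy", "cx", "cy" (pixels), "R" (3x3) and "t" (3): a world point X has camera coordinates R X + t. Camera axes: x right, y down, z forward; pixel columns grow to the right and rows downward; lengths in m; the calibration is good to about 2 mm. A picture is of the moment at which its call begins. calibration takes no time and is no camera call.
- manip.hand_in(): hands the job in, once; it reports no verdict.
The state is a dict: "clock": time; "joint_pos": joint angles; "joint_velocities": joint speeds; "tau": joint torques, N m; "position": TCP position; "ee_rot": TCP orientation; "ft_force": force on the tool from outside, world axes, zero at the start; "torque": the same for the moment, N m; "grip_width": opening from 0.0 (shut) to 1.0 (fully open).
Only numpy, scipy, OpenCV 4.12 (cv2) and the standard library are available. Lean on these libraries where they do the work, as an engineer would, in place of code of your own. Each camera call takes 0.05 s, during which the arm holds its last target.

## Working session

There is one attempt and no reset: what is moved stays moved. The work goes in short steps, Python scripts to look and compute and a tool call to move; the robot and the scene stay as the last step left them, time stands still between calls to the robot, and variables do not carry over. Pictures are saved under pics/ and viewed, and the job is handed in when it is done.

Besides the shell and the picture viewer there is one more tool, called after "Emit:" as name([rows], argument=value, ...), one row to a line, values as JSON. move_arm: Moves the arm, as the interface text tells. Its arguments: {"type":"object","properties":{"deltas":{"type":"array"},"force":{"type":"number"}},"required":["deltas"]}

```bash
ls; mkdir -p pics; cat > look.py <<'E'
import sys,cv2,numpy as np
from workcell import manip, viewer
def snap(n,tag):
    im,d=viewer.camera(n); cv2.imwrite(f'pics/{tag}.png',im[:,:,::-1]); np.save(f'pics/{tag}_d.npy',d); np.save(f'pics/{tag}_i.npy',im); return im,d
def cast(n,u,v,h):
    c=viewer.calibration(n);R=np.array(c['R']);t=np.array(c['t'])
    r=R.T@np.array([(u-c['cx'])/c['fx'],(v-c['cy'])/c['fy'],1]);o=-R.T@t
    return o+r*(h-o[2])/r[2]
def proj(n,X):
    c=viewer.calibration(n);p=np.array(c['R'])@np.array(X)+np.array(c['t'])
    return c['fx']*p[0]/p[2]+c['cx'],c['fy']*p[1]/p[2]+c['cy']
E
python3 - <<'E'
from look import *
o=manip.get_obs()
for k,v in o.items(): print(k,np.round(v,4))
for n in('scene','top'):
    snap(n,n+'0'); c=viewer.calibration(n); print(n,c['fx'],c['cx'],c['cy'],-np.array(c['R']).T@c['t'])
E
```

```text
pics
clock 0.0
joint_pos [-1.2426  0.3329 -0.0647  1.461   0.0216  1.3499 -0.0885]
joint_velocities [-0.0007  0.0015  0.     -0.0018  0.0004  0.0017  0.0002]
tau [-7.00000e-04 -6.25428e+01  4.90000e-02 -3.91613e+01  1.63000e-02
  9.70000e-03 -0.00000e+00]
position [0.2147 0.5866 0.2305]
ee_rot [ 1.745e-01  9.847e-01 -7.000e-04 -1.000e-04]
ft_force [ 0.0381 -0.0813 -0.0925]
torque [ 0.0413 -0.0252  0.0065]
grip_width 1.0006
scene 439.3986238280642 323.8379994454664 201.2677838291411 [ 1.27438989 -0.48289852  0.85215047]
top 363.39371554939584 313.7061548815982 199.7074468877769 [ 0.39436952 -0.05246513  1.18513166]
```

View pics/scene0.png

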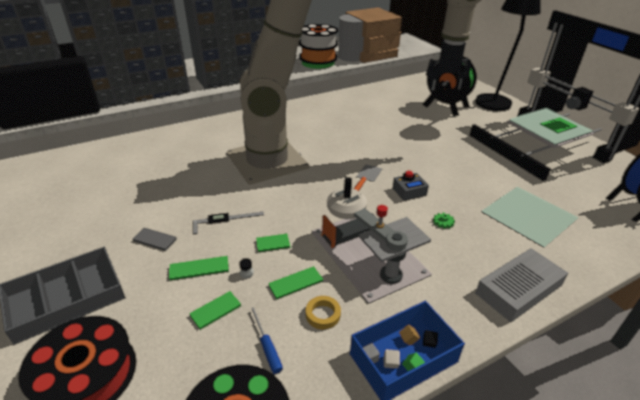

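View pics/top0.png

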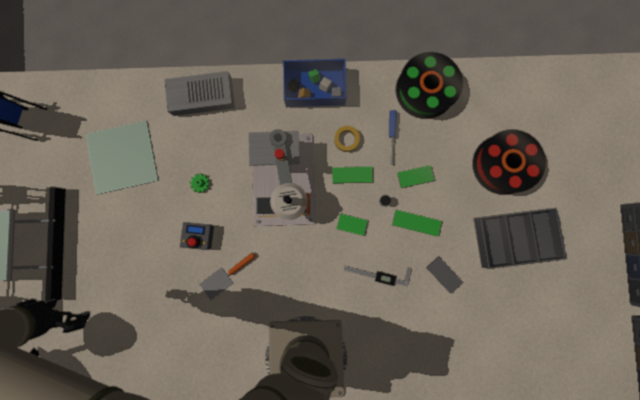

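```bash
cat > meas.py <<'E'
from look import *
def plates(im,n,h=0.012,amin=150,log=True):
    hsv=cv2.cvtColor(im,cv2.COLOR_RGB2HSV)
    m=cv2.inRange(hsv,(45,120,60),(75,255,255))
    m=cv2.morphologyEx(m,cv2.MORPH_OPEN,np.ones((3,3)))
    cs,_=cv2.findContours(m,cv2.RETR_EXTERNAL,cv2.CHAIN_APPROX_NONE)
    out=[]
    for c in cs:
        if cv2.contourArea(c)<amin: continue
        P=np.array([cast(n,u,v,h)[:2] for u,v in c[:,0,:]])
        r=cv2.minAreaRect((P*1000).astype(np.float32))
        (cx,cy),(w,l),a=r
        if w>l: w,l=l,w; a+=90
        # a: direction of short axis from x; long axis = a+90
        out.append((c[:,0].mean(0),cx,cy,w,l,(a+90)%180))
        if log: print(n,np.round(out[-1][0]),'c',round(cx,1),round(cy,1),'wl',round(w,1),round(l,1),'long-axis deg',round(out[-1][5],1))
    return out
E
python3 - <<'E'
from meas import *
im=np.load('pics/top0_i.npy');plates(im,'top')
im2=np.load('pics/scene0_i.npy');plates(im2,'scene')
a=cv2.resize(im[120:260,160:320],None,fx=4.5,fy=4,interpolation=cv2.INTER_CUBIC);cv2.imwrite('pics/c1.png',a[:,:,::-1])
a=cv2.resize(im2[150:310,290:460],None,fx=4.5,fy=3.7,interpolation=cv2.INTER_CUBIC)[:600];cv2.imwrite('pics/c2.png',a[:,:,::-1])
E
```

```text
top [352. 224.] c 416.9 -160.1 wl 48.4 87.8 long-axis deg 74.1
top [417. 223.] c 416.7 -368.4 wl 47.7 148.5 long-axis deg 74.4
top [200. 183.] c 564.5 332.0 wl 49.2 53.4 long-axis deg 180.0
top [415. 176.] c 567.0 -372.0 wl 48.8 108.1 long-axis deg 101.2
top [352. 174.] c 578.4 -166.7 wl 47.2 125.5 long-axis deg 90.4
scene [258. 384.] c 798.2 -355.6 wl 40.9 41.4 long-axis deg 62.0
scene [223. 383.] c 762.6 -417.1 wl 40.0 42.2 long-axis deg 160.6
scene [413. 361.] c 902.6 -45.9 wl 28.2 43.5 long-axis deg 88.5
scene [215. 310.] c 574.6 -373.6 wl 51.8 107.8 long-axis deg 101.0
scene [295. 282.] c 585.3 -168.2 wl 51.6 129.0 long-axis deg 89.5
scene [198. 268.] c 424.2 -370.8 wl 53.7 146.3 long-axis deg 74.7
scene [272. 242.] c 424.8 -162.3 wl 52.7 85.6 long-axis deg 74.3
scene [443. 220.] c 570.2 329.4 wl 55.8 58.4 long-axis deg 62.6
scene [558. 125.] c 315.9 1167.4 wl 81.0 108.5 long-axis deg 88.7
```

View pics/c1.png

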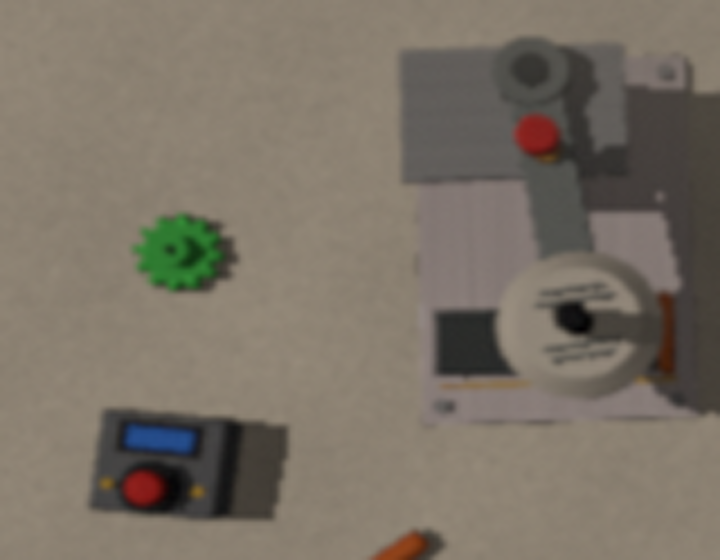

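View pics/c2.png

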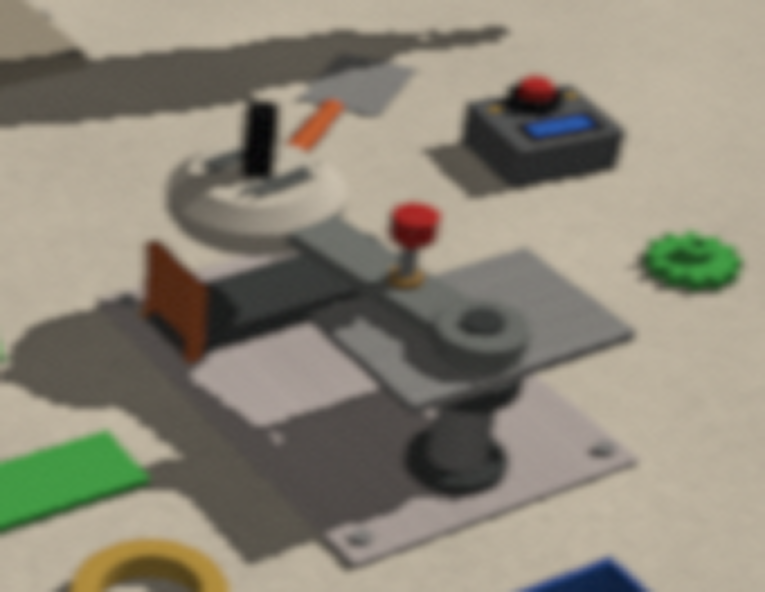

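```bash
cat >> meas.py <<'E'
def blob(im,lo,hi,box,red=False):
    u0,v0,u1,v1=box;s=im[v0:v1,u0:u1];h=cv2.cvtColor(s,cv2.COLOR_RGB2HSV)
    m=cv2.inRange(h,lo,hi)
    if red: m|=cv2.inRange(h,(172,lo[1],lo[2]),(180,255,255))
    n,l,st,c=cv2.connectedComponentsWithStats(m)
    k=1+np.argmax(st[1:,4]);return c[k]+[u0,v0],st[k]+[u0,v0,0,0,0]
def tri(p,q):
    A=[];b=[]
    for n,(u,v) in (('top',p),('scene',q)):
        c=viewer.calibration(n);R=np.array(c['R']);t=np.array(c['t'])
        for r,x in ((0,(u-c['cx'])/c['fx']),(1,(v-c['cy'])/c['fy'])):
            A.append(R[r]-x*R[2]);b.append(x*t[2]-t[r])
    return np.linalg.lstsq(np.array(A),np.array(b),rcond=None)[0]
E
python3 - <<'E'
from meas import *
T=np.load('pics/top0_i.npy');S=np.load('pics/scene0_i.npy')
R=((0,140,70),(7,255,255))
for nm,bt,bs in(('plunger',(260,140,300,165),(370,200,395,222)),('start',(178,228,208,252),(395,165,420,185))):
    p,st=blob(T,*R,bt,True);q,sq=blob(S,*R,bs,True);print(nm,p,st,q,sq,tri(p,q))
print(cast('top',279.3,153,.196)[:2],cast('top',192,242,.064)[:2])
p,st=blob(T,(0,0,0),(180,255,35),(275,185,300,215));q,sq=blob(S,(0,0,0),(180,255,35),(335,170,360,205));print(p,st,q,sq,tri(p,q))
d=np.load('pics/top0_d.npy')
for u,v in ((287,199),(279,153),(278,138),(192,242),(270,160),(352,175),(258,206)): print(u,v,1.185-d[v,u])
E
```

```text
plunger [278.97260274 153.43835616] [275 149   9  10  73] [381.73255814 210.41860465] [378 205   9  12  86] [0.61692345 0.05253705 0.18402374]
start [191.  241.5] [187 238   9   8  60] [409.03030303 173.42424242] [406 171   7   6  33] [0.37572178 0.34261796 0.05857334]
[0.61530354 0.05008097] [0.37433077 0.33782544]
[287.4047619 199.0952381] [284 196   8   7  42] [347.0989011  187.86813187] [344 179   7  18  91] [0.48857094 0.03206574 0.17590549]
287 199 0.20108682
279 153 0.1767652
278 138 0.12205076
192 242 0.07303572
270 160 0.10172188
352 175 0.002059579
258 206 0.024750948
```

```bash
cat > go.py <<'E'
# go.py x y z jawdeg : tool-frame shift (m) and wz (deg) to reach
import sys;from workcell import manip;import numpy as np
from scipy.spatial.transform import Rotation as Ro
o=manip.get_obs();R=Ro.from_quat(o['ee_rot']).as_matrix();p=np.array(o['position'])
j=np.degrees(np.arctan2(R[1,1],R[0,1]))
print('t',round(o['clock'],2),'p',np.round(p,4),'jaw',round(j,2),'tilt',np.round(np.degrees(R[:2,2]),2),'F',np.round(o['ft_force'],2),'M',np.round(o['torque'],2),'w',round(o['grip_width'],3))
a=sys.argv[1:]
if a:
    d=R.T@(np.array([float(x) for x in a[:3]])-p);print('shift tool',np.round(d,4))
    if len(a)>3:
        w=-(float(a[3])-j);w=(w+90)%180-90;print('wz',round(w,2))
        if len(a)>4: pass
E
python3 go.py 0.487 0.032 0.232 70
```

```text
t 0.1 p [0.2147 0.5866 0.2306] jaw 69.9 tilt [-0.02 -0.07] F [-0.17 -1.19  0.27] M [-0.02 -0.03 -0.01] w 1.002
shift tool [-0.4463 -0.4273 -0.0009]
wz -0.1
```

Emit:
move_arm([
  [-0.037,-0.0356,0,0,0,0,1],
  [-0.037,-0.0356,0,0,0,0,1],
  [-0.037,-0.0356,0,0,0,0,1],
  [-0.037,-0.0356,0,0,0,0,1],
  [-0.037,-0.0356,0,0,0,0,1],
  [-0.037,-0.0356,0,0,0,0,1],
  [-0.037,-0.0356,0,0,0,0,1],
  [-0.037,-0.0356,0,0,0,0,1],
  [-0.037,-0.0356,0,0,0,0,1],
  [-0.037,-0.0356,0,0,0,0,1],
], force=20)

```text
clock: 1.35
position: [0.4402, 0.1238, 0.2312]
ee_rot: [0.174, 0.985, 0.0, -0.0]
ft_force: [1.0, 0.5, 0.6]
grip_width: 0.999
```

```bash
python3 go.py 0.487 0.032 0.168 70
```

```text
t 1.35 p [0.4402 0.1238 0.2312] jaw 69.91 tilt [-0.    0.01] F [1.05 0.54 0.61] M [ 0.04 -0.    0.06] w 0.999
shift tool [-0.0755 -0.0702  0.0632]
wz -0.09
```

Handle candidates in the top picture: the black handle on the white head at (287,199), the jar lid at (385,200), and the lamp column ring at (279,137). The first is the handle, checked in the close crop.

Emit:
move_arm([
  [-0.038,-0.035,0,0,0,0,1],
  [-0.037,-0.035,0,0,0,0,1],
  [0,0,0,0,0,0,1],
  [0,0,0.03,0,0,0,1],
  [0,0,0.03,0,0,0,1],
  [0,0,0,0,0,0,0.0],
  [0,0,0,0,0,0,-1],
  [0,0,0,0,0,0,-1],
  [0,0,0,0,0,0,-1],
  [0,0,0,0,0,0,-1],
], force=20)

```text
clock: 2.6
position: [0.4868, 0.0342, 0.1724]
ee_rot: [0.174, 0.985, 0.001, 0.001]
ft_force: [-1.2, -0.5, 6.5]
grip_width: 0.251
```

```bash
python3 - <<'E'
from meas import *
snap('scene','scene1');im,_=snap('top','top1')
a=cv2.resize(im[110:250,200:360],None,fx=4,fy=4,interpolation=cv2.INTER_CUBIC);cv2.imwrite('pics/c3.png',a[:,:,::-1])
E
python3 go.py
```

```text
t 2.7 p [0.4867 0.0342 0.1723] jaw 69.9 tilt [0.07 0.05] F [-1.82 -0.05  6.76] M [-0.04  0.47 -0.  ] w 0.251
```

View pics/scene1.png

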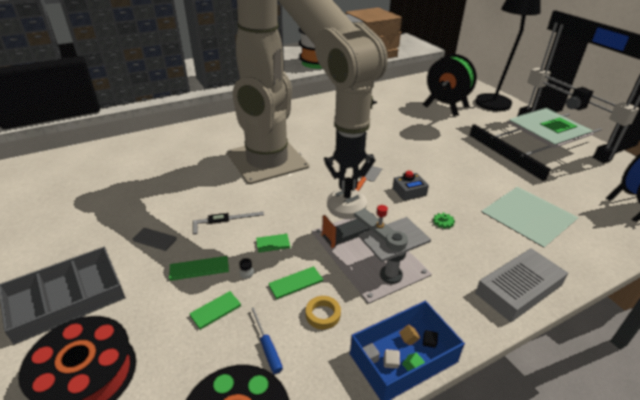

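Emit:
move_arm([
  [0.0107,0.0241,0,0,0,8,-1],
  [0.0107,0.0241,0,0,0,8,-1],
  [0.0107,0.0241,0,0,0,8,-1],
  [0.0107,0.0241,0,0,0,8,-1],
  [0,0,0,0,0,0,-1],
])

```text
clock: 3.32
position: [0.5012, 0.1403, 0.1723]
ee_rot: [0.439, 0.899, 0.001, -0.0]
ft_force: [-8.1, 2.1, 10.1]
grip_width: 0.252
```

```bash
python3 go.py
```

```text
t 3.33 p [0.5012 0.1403 0.1723] jaw 37.97 tilt [0.02 0.11] F [-8.06  2.1  10.12] M [ 0.52  1.68 -0.1 ] w 0.252
```

Emit:
move_arm([
  [0.0107,0.0241,0,0,0,8,-1],
  [0.0107,0.0241,0,0,0,8,-1],
  [0.0107,0.0241,0,0,0,8,-1],
  [0.0107,0.0241,0,0,0,8,-1],
  [0.0107,0.0241,0,0,0,8,-1],
  [0.0107,0.0241,0,0,0,8,-1],
  [0,0,0,0,0,0,-1],
  [0,0,0,0,0,0,-1],
])

```text
clock: 4.32
position: [0.6157, 0.2426, 0.1722]
ee_rot: [0.766, 0.643, 0.001, -0.001]
ft_force: [-1.4, 6.4, 3.6]
grip_width: 0.248
```

```bash
python3 go.py
```

```text
t 4.33 p [0.6157 0.2426 0.1722] jaw -9.96 tilt [0.06 0.18] F [-1.43  6.42  3.64] M [ 1.15  0.26 -0.03] w 0.248
```

Emit:
move_arm([
  [0,0,0,0,0,0,0.2],
  [0,0,0,0,0,0,0.2],
  [0,0,-0.04,0,0,0,0.2],
  [0,0,-0.05,0,0,0,1],
  [0.0,-0.05,-0.02,0,0,0,1],
  [0,-0.06,0,0,0,0,1],
  [0,-0.06,0,0,0,0,1],
  [0,-0.04,0,0,0,0,1],
  [0,0,0,0,0,0,1],
])

```text
clock: 5.45
position: [0.4065, 0.2774, 0.2818]
ee_rot: [0.765, 0.644, 0.0, -0.001]
ft_force: [0.5, 0.4, 0.7]
grip_width: 1.001
```

```bash
python3 go.py; python3 - <<'E'
from meas import *
im,_=snap('top','top2');im2,_=snap('scene','scene2');plates(im,'top')
a=cv2.resize(im[110:250,220:400],None,fx=4.4,fy=4,interpolation=cv2.INTER_CUBIC);cv2.imwrite('pics/c4.png',a[:,:,::-1])
a=cv2.resize(im2[170:310,290:460],None,fx=4.5,fy=4.2,interpolation=cv2.INTER_CUBIC)[:600];cv2.imwrite('pics/c5.png',a[:,:,::-1])
P=np.array([(0.4867,.0342),(0.5012,.1403),(0.6157,.2426)])
A=np.c_[2*P,np.ones(3)];s=np.linalg.solve(A,(P**2).sum(1));print('C',s[:2],np.sqrt(s[2]+s[0]**2+s[1]**2))
E
```

```text
t 5.45 p [0.4065 0.2774 0.2818] jaw -9.89 tilt [-0.02  0.1 ] F [0.5  0.37 0.73] M [-0.04 -0.06  0.02] w 1.001
top [352. 224.] c 416.6 -159.7 wl 49.3 87.2 long-axis deg 74.1
top [417. 223.] c 416.8 -368.3 wl 47.7 148.8 long-axis deg 74.4
top [200. 183.] c 564.5 332.0 wl 49.2 53.4 long-axis deg 180.0
top [415. 176.] c 567.0 -371.5 wl 48.4 107.3 long-axis deg 101.7
top [352. 175.] c 578.1 -166.6 wl 46.9 125.2 long-axis deg 90.1
C [0.67346683 0.0627166 ] 0.18893132444851862
```

View pics/c4.png

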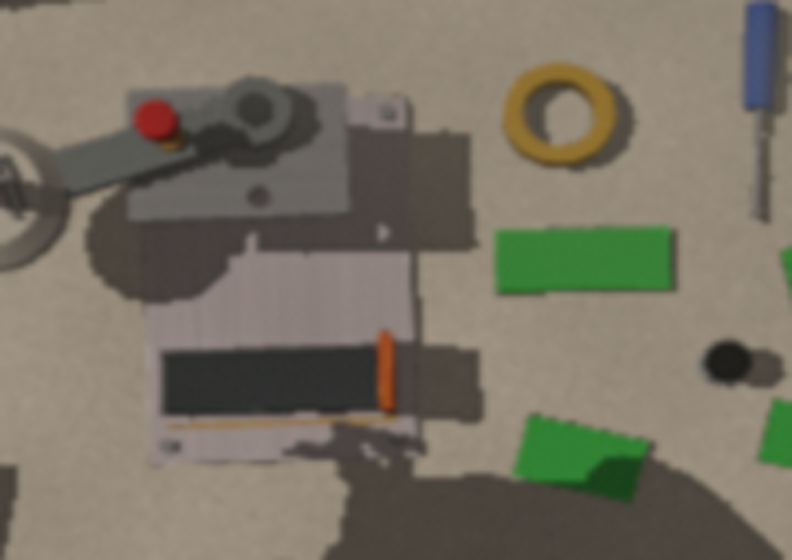

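View pics/c5.png

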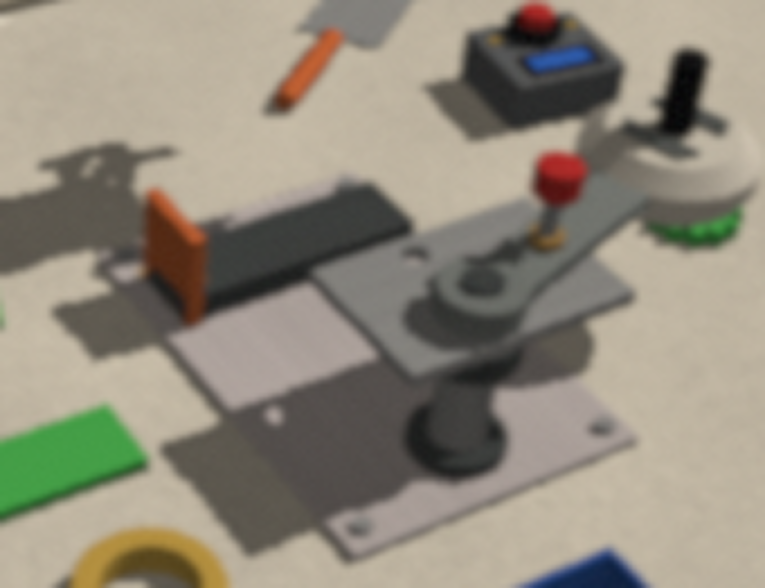

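```bash
python3 - <<'E'
from meas import *
im=np.load('pics/top2_i.npy').astype(float);g=im.mean(2)
import numpy as np
def edge(prof,pos):  # position of half crossing
    lo,hi=prof.min(),prof.max();th=(lo+hi)/2
    s=np.where(np.diff(np.sign(prof-th))!=0)[0][0];return pos[s]+(th-prof[s])/(prof[s+1]-prof[s])
up,dn=[],[]
for u in range(262,300,2):
    vs=np.arange(193,203);up.append((u,edge(g[vs,u],vs)))
    vs=np.arange(206,216);
    try: dn.append((u,edge(g[vs,u],vs)))
    except Exception as e: pass
L=[]
for nm,E in(('up',up),('dn',dn)):
    W=np.array([cast('top',u,v,.032)[:2] for u,v in E]);k=np.polyfit(W[:,1],W[:,0],1);r=W[:,0]-np.polyval(k,W[:,1]);print(nm,k,np.degrees(np.arctan(k[0])),r.std());L.append(k)
le=[]
for v in range(200,211):
    us=np.arange(251,262);le.append(cast('top',edge(g[v,us],us),v,.032)[:2])
print('left end',np.mean(le,0)); 
h=cv2.cvtColor(im.astype(np.uint8),cv2.COLOR_RGB2HSV)
rg=im[:,:,0]-im[:,:,1]
for v in range(196,210,3):
    us=np.arange(300,309);e=edge(rg[v,us],us);us2=np.arange(306,315);e2=edge(rg[v,us2],us2);print(v,e,e2,cast('top',e,v,.084)[:2],cast('top',e2,v,.084)[:2])
print('row ends', [v for v in range(188,218) if rg[v,308]>60])
for v in (193,212): print(cast('top',308,v,.084))
print('hole',cast('top',278.9,159,.118)[:2])
E
```

```text
up [-0.00843826  0.51134046] -0.48346519647266895 0.0002776172644636762
dn [0.00562442 0.45742346] 0.32225239906548536 0.0006188609853293354
left end [0.48570411 0.14344592]
196 305.30882352941177 309.1212121212121 [ 0.5049871  -0.01523019] [ 0.50466637 -0.02684179]
199 305.28205128205127 309.1363636363636 [ 0.49581571 -0.01492623] [ 0.49549298 -0.02665691]
202 305.35714285714283 309.15714285714284 [ 0.48664931 -0.01493256] [ 0.48633264 -0.02648941]
205 305.3536585365854 309.1857142857143 [ 0.47750297 -0.01470004] [ 0.47718514 -0.02634584]
208 305.39473684210526 309.1857142857143 [ 0.4683664  -0.01460322] [ 0.46805346 -0.02611572]
row ends [194, 195, 196, 197, 198, 199, 200, 201, 202, 203, 204, 205, 206, 207, 208, 209, 210, 211]
[ 0.51394679 -0.02365601  0.084     ]
[ 0.45599601 -0.02221248  0.084     ]
hole [0.6145906  0.05968625]
```

Candidates for the plates in the top picture: green boxes at (352,224) 90, (417,223) 150, (415,176) 110 and (352,175) 130. The look-alikes are the grey plate (444,275), the gear (200,183), green items in the bin (315,76) and the spool. I'm starting with plate150 at (417,223).

```bash
python3 - <<'E'
from meas import *
im=np.load('pics/top2_i.npy')
a=cv2.resize(im[150:300,330:480],None,fx=4,fy=4,interpolation=cv2.INTER_CUBIC);cv2.imwrite('pics/c6.png',a[:,:,::-1])
E
python3 go.py 0.417 -0.3685 0.15 -15.6
```

```text
t 5.55 p [0.4091 0.2762 0.2816] jaw -10.11 tilt [0.03 0.04] F [ 0.77 -0.6   0.73] M [-0.04 -0.03 -0.05] w 1.0
shift tool [-0.6334  0.1208  0.1312]
wz 5.49
```

View pics/c6.png

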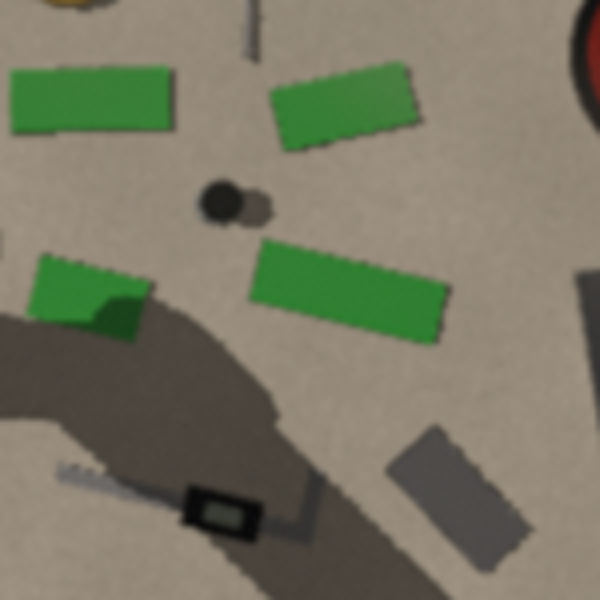

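Emit:
move_arm([
  [-0.053,0.01,0,0,0,0,1],
  [-0.053,0.01,0,0,0,0,1],
  [-0.053,0.01,0,0,0,0,1],
  [-0.053,0.01,0,0,0,0,1],
  [-0.053,0.01,0,0,0,0,1],
  [-0.053,0.01,0,0,0,0,1],
  [-0.053,0.01,0,0,0,0,1],
  [-0.053,0.01,0.02,0,0,0,1],
  [-0.053,0.01,0.03,0,0,0,1],
  [-0.053,0.01,0.03,0,0,5.5,1],
])

```text
clock: 6.8
position: [0.413, -0.2464, 0.2074]
ee_rot: [0.788, 0.615, 0.001, -0.007]
ft_force: [1.4, 1.8, -2.9]
grip_width: 0.997
```

```bash
python3 go.py 0.417 -0.3685 0.03 -15.6
```

```text
t 6.8 p [ 0.413  -0.2464  0.2074] jaw -14.08 tilt [-0.36  0.71] F [ 1.37  1.76 -2.92] M [ 0.11 -0.08  0.05] w 0.997
shift tool [-0.1193  0.0351  0.1759]
wz 1.52
```

Emit:
move_arm([
  [-0.04,0.01,0,0,0,0,1],
  [-0.04,0.01,0,0,0,0,1],
  [-0.02,0.01,0.03,0,0,0,1],
  [0,0,0,0,0,0,0.75],
  [0,0,0,0,0,0,0.75],
])

```text
clock: 7.42
position: [0.4186, -0.3471, 0.1767]
ee_rot: [0.787, 0.616, -0.001, -0.007]
ft_force: [0.4, -0.6, -0.3]
grip_width: 0.876
```

```bash
python3 go.py 0.417 -0.3685 0.03 -15.6; python3 -c "
from meas import *
im,_=snap('top','top3');plates(im,'top');im,_=snap('scene','scene3')"
```

```text
t 7.42 p [ 0.4186 -0.3471  0.1767] jaw -13.88 tilt [-0.6  0.6] F [ 0.44 -0.62 -0.28] M [ 0.04 -0.    0.05] w 0.876
shift tool [-0.0223  0.0055  0.1465]
wz 1.72
top [352. 224.] c 416.9 -160.1 wl 48.4 87.8 long-axis deg 74.1
top [410. 221.] c 422.2 -348.9 wl 47.7 108.0 long-axis deg 74.4
top [200. 183.] c 564.5 332.0 wl 49.2 53.4 long-axis deg 180.0
top [415. 176.] c 567.0 -372.0 wl 48.8 108.1 long-axis deg 101.2
top [352. 175.] c 578.1 -166.7 wl 46.9 125.3 long-axis deg 90.1
```

```bash
cat > go.py <<'E'
# go.py x y z jawdeg : tool-frame shift (m) and rotvec (deg) to reach
import sys;from workcell import manip;import numpy as np
from scipy.spatial.transform import Rotation as Ro
o=manip.get_obs();R=Ro.from_quat(o['ee_rot']).as_matrix();p=np.array(o['position'])
j=np.degrees(np.arctan2(R[1,1],R[0,1]))
print('t',round(o['clock'],2),'p',np.round(p,4),'jaw',round(j,2),'tilt',np.round(np.degrees(R[:2,2]),2),'F',np.round(o['ft_force'],2),'M',np.round(o['torque'],2),'w',round(o['grip_width'],3))
a=sys.argv[1:]
if a:
    d=R.T@(np.array([float(x) for x in a[:3]])-p);print('shift tool',np.round(d,4))
    if len(a)>3:
        b=float(a[3]);b=j+((b-j+90)%180-90);b=np.radians(b)
        y=np.array([np.cos(b),np.sin(b),0]);z=np.array([0,0,-1.]);x=np.cross(y,z)
        print('turn',np.round(np.degrees((Ro.from_matrix(R.T@np.c_[x,y,z])).as_rotvec()),2))
E
python3 go.py 0.417 -0.3685 0.03 -15.6
```

```text
t 7.53 p [ 0.4194 -0.3461  0.1771] jaw -13.75 tilt [-0.49  0.64] F [ 0.09 -0.19  0.14] M [-0.06 -0.04 -0.  ] w 0.875
shift tool [-0.0236  0.0046  0.1469]
turn [-0.64 -0.5   1.84]
```

Emit:
move_arm([
  [-0.0235,0.0046,0,-0.64,-0.5,1.85,0.5],
  [0,0,0.05,0,0,0,0.5],
  [0,0,0.05,0,0,0,0.5],
  [0,0,0.04,0,0,0,0.5],
  [0,0,0,0,0,0,0.5],
  [0,0,0,0,0,0,0.5],
])

```text
clock: 8.28
position: [0.4187, -0.3707, 0.038]
ee_rot: [0.797, 0.605, 0.0, 0.001]
ft_force: [-0.3, -0.2, 0.5]
grip_width: 0.748
```

```bash
python3 go.py 0.417 -0.3685 0.006 -15.6
```

```text
t 8.28 p [ 0.4187 -0.3707  0.038 ] jaw -15.61 tilt [ 0.05 -0.06] F [-0.28 -0.19  0.49] M [ 0.05  0.01 -0.04] w 0.748
shift tool [ 0.0017 -0.0023  0.032 ]
turn [ 0.06  0.04 -0.01]
```

Emit:
move_arm([
  [0.0017,-0.0023,0.032,0,0,0,0.5],
  [0,0,0.007,0,0,0,0.5],
  [0,0,0,0,0,0,0.5],
])

```text
clock: 8.65
position: [0.4163, -0.3684, -0.0019]
ee_rot: [0.797, 0.604, -0.0, 0.0]
ft_force: [1.1, 0.4, 0.1]
grip_width: 0.752
```

Emit:
move_arm([
  [0,0,0.003,0,0,0,0.5],
  [0,0,0,0,0,0,0.5],
])

```text
clock: 8.9
position: [0.416, -0.3683, -0.0056]
ee_rot: [0.797, 0.604, -0.0, -0.0]
ft_force: [0.6, 0.0, 0.8]
grip_width: 0.748
```

Emit:
move_arm([
  [0,0,0.002,0,0,0,0.5],
  [0,0,0,0,0,0,0.5],
])

```text
clock: 9.15
position: [0.4161, -0.3684, -0.0061]
ee_rot: [0.797, 0.604, 0.001, -0.001]
ft_force: [-7.1, 9.6, 28.9]
grip_width: 0.75
```

Emit:
move_arm([
  [0,0,0.002,0,0,0,0.5],
  [0,0,0,0,0,0,0.5],
])

```text
clock: 9.4
position: [0.4162, -0.3684, -0.0063]
ee_rot: [0.797, 0.604, 0.001, -0.001]
ft_force: [-14.7, 17.4, 58.8]
grip_width: 0.754
```

Emit:
move_arm([
  [0,0,-0.0076,0,0,0,0.5],
  [0,0,0,0,0,0,0.0],
  [0,0,0,0,0,0,0.0],
  [0,0,0,0,0,0,-0.3],
  [0,0,0,0,0,0,-0.3],
  [0,0,0,0,0,0,-0.3],
], force=40)

```text
clock: 10.15
position: [0.4163, -0.3685, -0.0015]
ee_rot: [0.797, 0.604, 0.0, -0.0]
ft_force: [-2.8, 4.5, 18.6]
grip_width: 0.599
```

```bash
python3 go.py 0.486 0.062 0.12 0.8
```

```text
t 10.15 p [ 0.4163 -0.3685 -0.0015] jaw -15.67 tilt [0.   0.01] F [-2.82  4.54 18.61] M [ 0.85  0.57 -0.02] w 0.599
shift tool [ 0.4334 -0.0491 -0.1214]
turn [-0.000e+00 -1.000e-02 -1.647e+01]
```

Emit:
move_arm([
  [0,0,0,0,0,0,0.35],
  [0,0,-0.004,0,0,0,0.35],
  [0,0,0,0,0,0,-0.3],
  [0,0,0,0,0,0,-0.3],
  [0,0,0,0,0,0,-0.3],
  [0,0,0,0,0,0,-0.3],
], force=50)

```text
clock: 10.9
position: [0.4157, -0.3681, 0.002]
ee_rot: [0.797, 0.604, -0.0, -0.001]
ft_force: [-2.4, 2.9, 10.0]
grip_width: 0.591
```

```bash
python3 go.py 0.486 0.062 0.12 0.8
```

```text
t 10.9 p [ 0.4157 -0.3681  0.002 ] jaw -15.67 tilt [-0.06  0.03] F [-2.44  2.92 10.03] M [ 0.58  0.57 -0.01] w 0.591
shift tool [ 0.4332 -0.0486 -0.1178]
turn [ -0.07  -0.02 -16.47]
```

Emit:
move_arm([
  [0,0,-0.03,0,0,0,-0.3],
  [0,0,-0.05,0,0,-8.2,-0.3],
  [0,0,-0.05,0,0,-8.2,-0.3],
  [0.03,0.0075,0,0,0,0,-0.3],
  [0.048,0.0085,0,0,0,0,-0.3],
  [0.048,0.0085,0,0,0,0,-0.3],
  [0.048,0.0085,0,0,0,0,-0.3],
  [0.048,0.0085,0,0,0,0,-0.3],
  [0.048,0.0085,0,0,0,0,-0.3],
  [0.048,0.0085,0,0,0,0,-0.3],
])

```text
clock: 12.15
position: [0.4702, -0.0476, 0.1314]
ee_rot: [0.702, 0.712, 0.0, -0.001]
ft_force: [0.9, -1.3, -1.2]
grip_width: 0.589
```

Emit:
move_arm([
  [0.048,0.0085,0,0,0,0,-0.3],
  [0.04,0.0085,0,0,0,0,-0.3],
  [0.02,0.002,0,0,0,0,-0.3],
  [0,0,0,0,0,0,-0.3],
  [0,0,0,0,0,0,-0.3],
])

```text
clock: 12.78
position: [0.4877, 0.0571, 0.1314]
ee_rot: [0.703, 0.711, -0.001, -0.001]
ft_force: [0.4, -0.8, -0.8]
grip_width: 0.591
```

```bash
python3 go.py 0.4845 0.067 0.042 0.8; python3 -c "
from meas import *
im2,_=snap('scene','scene4')
a=cv2.resize(im2[100:310,250:460],None,fx=3,fy=2.8,interpolation=cv2.INTER_CUBIC)[:600];cv2.imwrite('pics/c7.png',a[:,:,::-1])"
```

```text
t 12.78 p [0.4877 0.0571 0.1314] jaw 0.62 tilt [-0.09 -0.01] F [ 0.45 -0.83 -0.75] M [-0.01 -0.04  0.03] w 0.591
shift tool [ 0.0099 -0.0029  0.0894]
turn [-0.09  0.   -0.18]
```

View pics/c7.png

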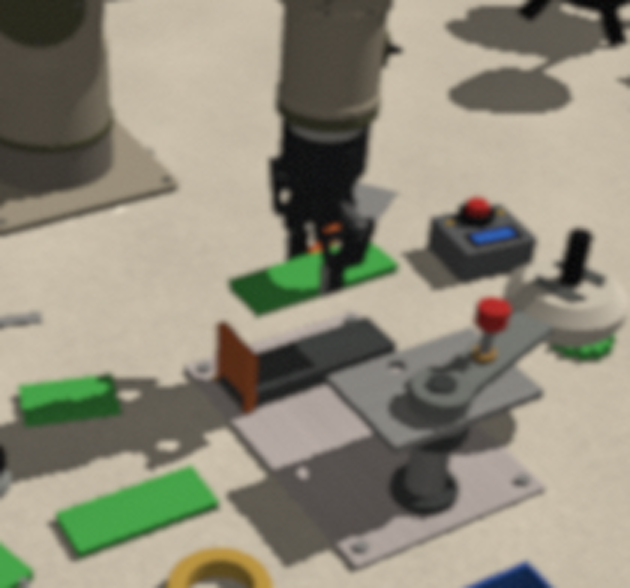

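Emit:
move_arm([
  [0.013,-0.003,0.04,0,0,0,-0.3],
  [0,0,0.04,0,0,0,-0.3],
  [0,0,0.011,0,0,0,-0.3],
  [0,0,0,0,0,0,-0.3],
  [0,0,0,0,0,0,-0.3],
])

```text
clock: 13.45
position: [0.4856, 0.0717, 0.0419]
ee_rot: [0.703, 0.711, 0.001, -0.0]
ft_force: [-0.1, -0.1, -2.0]
grip_width: 0.584
```

```bash
python3 go.py 0.4845 0.063 0.036 0.8
```

```text
t 13.45 p [0.4856 0.0717 0.0419] jaw 0.7 tilt [0.03 0.07] F [-0.14 -0.09 -1.99] M [-0.04  0.02 -0.01] w 0.584
shift tool [-0.0087 -0.0012  0.0059]
turn [ 0.03 -0.07 -0.1 ]
```

Emit:
move_arm([
  [0,-0.001,0.006,0,0,-0.2,-0.3],
  [-0.004,0,0,0,0,0,-0.3],
  [-0.003,0,0,0,0,0,-0.3],
  [0,0,0,0,0,0,-0.3],
])

```text
clock: 13.95
position: [0.4838, 0.0645, 0.0346]
ee_rot: [0.702, 0.713, -0.0, -0.001]
ft_force: [-0.0, -0.9, -0.8]
grip_width: 0.583
```

Emit:
move_arm([
  [-0.002,0,0,0,0,0,-0.3],
  [0,0,0,0,0,0,-0.3],
])

```text
clock: 14.2
position: [0.4838, 0.0627, 0.0345]
ee_rot: [0.701, 0.713, -0.0, -0.001]
ft_force: [0.9, 0.9, -1.3]
grip_width: 0.588
```

Emit:
move_arm([
  [-0.002,0,0,0,0,0,-0.3],
  [0,0,0,0,0,0,-0.3],
])

```text
clock: 14.45
position: [0.4837, 0.0607, 0.0345]
ee_rot: [0.701, 0.713, -0.0, -0.001]
ft_force: [0.2, -0.6, -0.7]
grip_width: 0.586
```

```bash
python3 go.py 0.4845 0.063 0.036 0.9
```

```text
t 14.45 p [0.4837 0.0607 0.0345] jaw 0.93 tilt [-0.08  0.02] F [ 0.16 -0.57 -0.69] M [-0.01  0.06 -0.02] w 0.586
shift tool [ 0.0023  0.0008 -0.0015]
turn [-0.08 -0.02  0.03]
```

Emit:
move_arm([
  [-0.002,0.0005,0,0,0,0,-0.3],
  [0,0,0,0,0,0,-0.3],
])

```text
clock: 14.7
position: [0.484, 0.0603, 0.0344]
ee_rot: [0.701, 0.713, 0.0, -0.002]
ft_force: [-1.9, 4.7, -0.2]
grip_width: 0.593
```

Emit:
move_arm([
  [-0.001,0,0,0,0,0,-0.3],
  [0,0,0,0,0,0,-0.3],
])

```text
clock: 14.95
position: [0.484, 0.0602, 0.0344]
ee_rot: [0.701, 0.713, 0.0, -0.002]
ft_force: [-2.5, 8.8, 0.5]
grip_width: 0.587
```

Emit:
move_arm([
  [0,0,0.0015,0,0,0,-0.3],
  [0,0,0.001,0,0,0,-0.3],
  [0,0,0,0,0,0,-0.3],
])

```text
clock: 15.32
position: [0.4842, 0.0602, 0.0338]
ee_rot: [0.701, 0.713, 0.001, -0.003]
ft_force: [-18.1, 8.0, 41.3]
grip_width: 0.59
```

```bash
python3 go.py
```

```text
t 15.32 p [0.4842 0.0602 0.0338] jaw 0.98 tilt [-0.2  0.3] F [-18.12   8.02  41.31] M [ 1.7   3.83 -0.22] w 0.59
```

Emit:
move_arm([
  [0,0,-0.0015,0,0,0,0.0],
  [0,0,0,0,0,0,0.4],
  [0,0,0,0,0,0,0.4],
  [0,0,0,0,0,0,0.4],
])

```text
clock: 15.82
position: [0.4843, 0.0575, 0.0334]
ee_rot: [0.701, 0.713, -0.0, -0.0]
ft_force: [0.2, -0.1, 0.1]
grip_width: 0.703
```

```bash
python3 go.py 0.484 0.0602 0.022 0.9
```

```text
t 15.82 p [0.4843 0.0575 0.0334] jaw 0.92 tilt [-0.08 -0.  ] F [ 0.18 -0.09  0.12] M [0.04 0.01 0.03] w 0.703
shift tool [ 0.0027 -0.0003  0.0114]
turn [-0.08  0.    0.02]
```

Emit:
move_arm([
  [0,0,0.013,0,0,0,0.4],
  [0,0,0,0,0,0,0.1],
  [0,0,0,0,0,0,-0.1],
  [0,0,0,0,0,0,-0.1],
  [0,0,0,0,0,0,-0.1],
], force=20)

```text
clock: 16.45
position: [0.4847, 0.0578, 0.0198]
ee_rot: [0.701, 0.713, -0.0, 0.0]
ft_force: [7.2, 0.9, -10.6]
grip_width: 0.599
```

```bash
python3 go.py 0.484 0.0602 0.022 0.9
```

```text
t 16.45 p [0.4847 0.0578 0.0198] jaw 0.93 tilt [-0.01 -0.03] F [  7.22   0.89 -10.57] M [ 0.12 -1.31 -0.03] w 0.599
shift tool [ 0.0024 -0.0007 -0.0022]
turn [-0.02  0.03  0.03]
```

Emit:
move_arm([
  [0,0.0006,0,0,0,0,-0.1],
  [0,0,0,0,0,0,-0.1],
])

```text
clock: 16.7
position: [0.4847, 0.0578, 0.02]
ee_rot: [0.701, 0.713, -0.001, -0.0]
ft_force: [4.9, 0.6, -9.2]
grip_width: 0.603
```

```bash
python3 go.py 0.484 0.0602 0.022 0.9
```

```text
t 16.7 p [0.4847 0.0578 0.02  ] jaw 0.93 tilt [-0.09 -0.01] F [ 4.86  0.57 -9.21] M [ 0.16 -0.91 -0.12] w 0.603
shift tool [ 0.0024 -0.0007 -0.002 ]
turn [-0.09  0.01  0.04]
```

Emit:
move_arm([
  [0,0,0,0,0,0,0.4],
  [0,0,0,0,0,0,0.4],
  [0,0,-0.04,0,0,0,0.4],
  [0,0,-0.01,0,0,0,-1],
  [0.002,0,0,0,0,0,-1],
  [0,0,0,0,0,0,-1],
  [0,0,0,0,0,0,-1],
  [0,0,0,0,0,0,-1],
  [0,0,0.015,0,0,0,-1],
  [0,0,0,0,0,0,-1],
])

```text
clock: 17.95
position: [0.4839, 0.0596, 0.054]
ee_rot: [0.701, 0.713, -0.002, -0.001]
ft_force: [-0.3, -0.3, 0.0]
grip_width: -0.001
```

```bash
python3 go.py 0.4848 0.0602 0.044 0.9;  python3 -c "
from meas import *
im2,_=snap('scene','scene5')
a=cv2.resize(im2[150:310,290:460],None,fx=4.5,fy=3.7,interpolation=cv2.INTER_CUBIC)[:600];cv2.imwrite('pics/c8.png',a[:,:,::-1])"
```

```text
t 17.95 p [0.4839 0.0596 0.054 ] jaw 0.93 tilt [-0.2  -0.05] F [-0.26 -0.28  0.02] M [ 0.04 -0.02  0.03] w -0.001
shift tool [0.0006 0.001  0.01  ]
turn [-0.2   0.05  0.03]
```

View pics/c8.png

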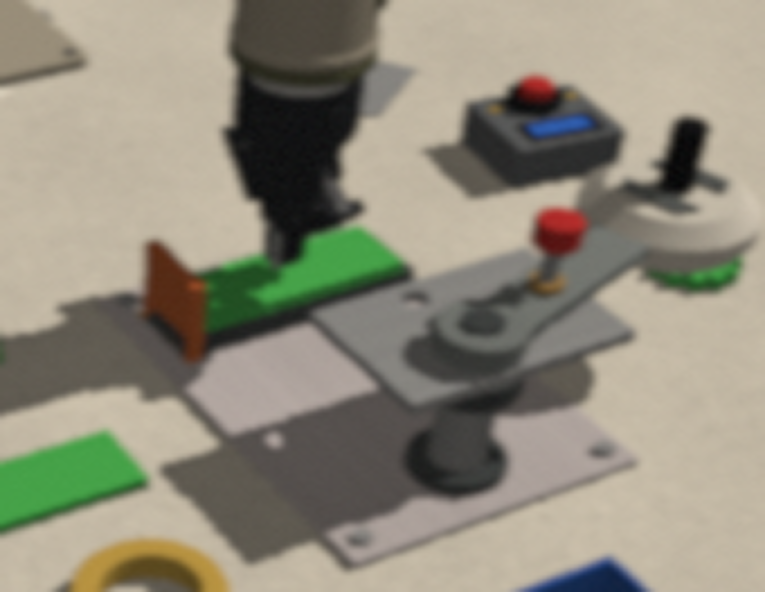

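Emit:
move_arm([
  [0,0.001,0.0095,0,0,0,-1],
  [0,0,0,0,0,0,-1],
])

```text
clock: 18.25
position: [0.4855, 0.0598, 0.0453]
ee_rot: [0.701, 0.713, -0.001, -0.001]
ft_force: [-0.1, 0.5, -0.4]
grip_width: 0.0
```

Emit:
move_arm([
  [0,0,0.0007,0,0,0,-1],
  [0,0,0,0,0,0,-1],
])

```text
clock: 18.5
position: [0.486, 0.0599, 0.0454]
ee_rot: [0.701, 0.713, -0.0, -0.001]
ft_force: [0.5, 0.6, 0.5]
grip_width: 0.001
```

Emit:
move_arm([
  [0,0,0.0008,0,0,0,-1],
  [0,0,0,0,0,0,-1],
])

```text
clock: 18.75
position: [0.4859, 0.06, 0.0445]
ee_rot: [0.701, 0.713, -0.0, -0.001]
ft_force: [-0.3, -0.1, 0.4]
grip_width: -0.0
```

Emit:
move_arm([
  [0,0,0.0007,0,0,0,-1],
  [0,0,0,0,0,0,-1],
])

```text
clock: 19.0
position: [0.486, 0.06, 0.0441]
ee_rot: [0.701, 0.713, -0.0, -0.001]
ft_force: [-3.1, -0.6, 7.7]
grip_width: -0.001
```

Emit:
move_arm([
  [0,0,0.0004,0,0,0,-1],
  [0,0,0,0,0,0,-1],
])

```text
clock: 19.25
position: [0.486, 0.06, 0.0441]
ee_rot: [0.701, 0.713, -0.0, -0.001]
ft_force: [-5.1, -0.5, 15.9]
grip_width: 0.004
```

```bash
python3 go.py;python3 -c "
from meas import *
im2,_=snap('top','top5');plates(im2,'top')"
```

```text
t 19.25 p [0.486  0.06   0.0441] jaw 0.93 tilt [-0.1   0.07] F [-5.11 -0.46 15.89] M [-0.08  1.24  0.02] w 0.004
top [352. 224.] c 417.2 -159.4 wl 48.4 86.3 long-axis deg 74.5
top [298. 205.] c 485.4 14.8 wl 48.7 51.8 long-axis deg 88.6
top [200. 183.] c 564.5 332.0 wl 49.6 52.7 long-axis deg 178.4
top [352. 174.] c 578.2 -166.7 wl 47.0 125.3 long-axis deg 90.1
top [402. 168.] c 595.2 -331.0 wl 48.8 105.6 long-axis deg 105.8
```

Emit:
move_arm([
  [0,0,-0.05,0,0,0,-1],
  [0,0,-0.05,0,0,0,-1],
  [-0.046,0.018,0,0,0,0.8,0.5],
  [-0.046,0.018,0,0,0,0,0.5],
  [-0.046,0.018,0,0,0,0,0.5],
  [-0.046,0.018,0,0,0,0,0.5],
  [-0.044,0.0163,0,0,0,0,0.5],
  [0,0,0.05,0,0,0,0.5],
  [0,0,0.05,0,0,0,0.5],
  [0,0,0,0,0,0,0.5],
])

```text
clock: 20.55
position: [0.5729, -0.167, 0.0402]
ee_rot: [0.706, 0.708, -0.002, -0.003]
ft_force: [-0.3, 0.0, 0.7]
grip_width: 0.753
```

```bash
python3 go.py 0.5785 -0.167 0.002 0.1;python3 -c "
from meas import *
im2,_=snap('scene','scene6');plates(im2,'scene')"
```

```text
t 20.55 p [ 0.5729 -0.167   0.0402] jaw 0.12 tilt [-0.44  0.05] F [-0.29  0.    0.68] M [ 0.01 -0.04 -0.01] w 0.753
shift tool [0.     0.0059 0.0382]
turn [-0.44 -0.05  0.02]
scene [258. 384.] c 798.2 -355.6 wl 40.9 41.4 long-axis deg 62.0
scene [223. 383.] c 762.6 -417.1 wl 40.1 42.2 long-axis deg 160.6
scene [413. 361.] c 902.6 -45.9 wl 28.2 43.5 long-axis deg 88.5
scene [235. 312.] c 602.5 -332.7 wl 52.6 108.7 long-axis deg 105.9
scene [295. 282.] c 585.5 -169.2 wl 52.5 126.9 long-axis deg 90.1
scene [269. 243.] c 422.1 -172.2 wl 52.3 65.3 long-axis deg 74.7
scene [354. 225.] c 464.4 77.9 wl 59.6 148.5 long-axis deg 90.8
scene [558. 125.] c 315.9 1167.4 wl 81.0 108.5 long-axis deg 88.7
```

Emit:
move_arm([
  [0,0.006,0.0,-0.44,0,0,0.5],
  [0,0,0.02,0,0,0,0.5],
  [0,0,0.018,0,0,0,0.5],
  [0,0,0,0,0,0,0.1],
  [0,0,0,0,0,0,-0.3],
  [0,0,0,0,0,0,-0.3],
  [0,0,0,0,0,0,-0.3],
], force=50)

```text
clock: 21.48
position: [0.5818, -0.1677, 0.0055]
ee_rot: [0.706, 0.708, 0.002, 0.002]
ft_force: [0.4, -0.1, -1.4]
grip_width: 0.587
```

```bash
python3 go.py 0.4848 0.07 0.13 0.93
```

```text
t 21.48 p [ 0.5818 -0.1677  0.0055] jaw 0.13 tilt [0.39 0.02] F [ 0.45 -0.05 -1.39] M [0.01 0.02 0.01] w 0.587
shift tool [ 0.2379 -0.0956 -0.1251]
turn [ 0.39 -0.01 -0.8 ]
```

Emit:
move_arm([
  [0,0,-0.03,0,0,0,-0.3],
  [0,0,-0.05,0,0,0,-0.3],
  [0,0,-0.05,0.4,0,-0.8,-0.3],
  [0.0463,-0.0187,0,0,0,0,-0.3],
  [0.0463,-0.0187,0,0,0,0,-0.3],
  [0.0463,-0.0187,0,0,0,0,-0.3],
  [0.0463,-0.0187,0,0,0,0,-0.3],
  [0.0463,-0.0187,0,0,0,0,-0.3],
  [0,0,0.03,0,0,0,-0.3],
  [0,0,0,0,0,0,-0.3],
])

```text
clock: 22.72
position: [0.4821, 0.0625, 0.1043]
ee_rot: [0.701, 0.713, -0.001, -0.001]
ft_force: [1.0, -0.3, -0.8]
grip_width: 0.585
```

```bash
python3 go.py 0.4848 0.062 0.052 0.93
```

```text
t 22.73 p [0.4821 0.0625 0.1043] jaw 1.01 tilt [-0.18 -0.05] F [ 1.04 -0.33 -0.79] M [-0.06 -0.05  0.03] w 0.585
shift tool [-0.0005  0.0028  0.0523]
turn [-0.18  0.05  0.08]
```

Emit:
move_arm([
  [0,0.0028,0.03,0,0,0,-0.3],
  [0,0,0.022,0,0,0,-0.3],
  [-0.004,0,0,0,0,0,-0.3],
  [-0.003,0,0,0,0,0,-0.3],
  [0,0,0,0,0,0,-0.3],
  [0,0,0,0,0,0,-0.3],
])

```text
clock: 23.48
position: [0.4868, 0.0555, 0.0539]
ee_rot: [0.701, 0.713, 0.0, -0.0]
ft_force: [0.0, 0.4, -1.5]
grip_width: 0.589
```

```bash
python3 go.py 0.4848 0.05 0.052 0.93
```

```text
t 23.48 p [0.4868 0.0555 0.0539] jaw 0.93 tilt [0.01 0.06] F [ 0.05  0.38 -1.48] M [-0.04 -0.02 -0.06] w 0.589
shift tool [-0.0055 -0.0021  0.0019]
turn [ 0.01 -0.06  0.  ]
```

Emit:
move_arm([
  [-0.003,-0.002,0.0015,0,0,0,-0.3],
  [-0.002,0,0,0,0,0,-0.3],
  [0,0,0,0,0,0,-0.3],
])

```text
clock: 23.85
position: [0.4844, 0.0502, 0.0518]
ee_rot: [0.701, 0.713, -0.0, -0.0]
ft_force: [-0.3, -0.7, -1.8]
grip_width: 0.587
```

Emit:
move_arm([
  [-0.002,0,0,0,0,0,-0.3],
  [0,0,0,0,0,0,-0.3],
])

```text
clock: 24.1
position: [0.4845, 0.0492, 0.0518]
ee_rot: [0.701, 0.713, 0.0, -0.001]
ft_force: [0.5, 4.9, -0.5]
grip_width: 0.591
```

Emit:
move_arm([
  [0,0,0.0022,0,0,0,-0.3],
  [0,0,0,0,0,0,-0.3],
])

```text
clock: 24.35
position: [0.4847, 0.0493, 0.0496]
ee_rot: [0.701, 0.713, 0.0, -0.001]
ft_force: [-0.6, 5.9, 1.1]
grip_width: 0.585
```

```bash
python3 go.py
```

```text
t 24.35 p [0.4847 0.0493 0.0496] jaw 0.98 tilt [-0.03  0.07] F [-0.64  5.87  1.13] M [ 1.08  0.16 -0.16] w 0.585
```

Emit:
move_arm([
  [0,0,0.0004,0,0,0,-0.3],
  [0,0,0,0,0,0,0.0],
  [0,0,0,0,0,0,0.4],
  [0,0,0,0,0,0,0.4],
  [0.001,0,0.0155,0,0,0,0.4],
  [0,0,0,0,0,0,0.1],
  [0,0,0,0,0,0,-0.1],
  [0,0,0,0,0,0,-0.1],
  [0,0,0,0,0,0,-0.1],
], force=20)

```text
clock: 25.48
position: [0.4844, 0.0494, 0.0337]
ee_rot: [0.701, 0.713, -0.0, -0.0]
ft_force: [-0.0, 1.4, -2.8]
grip_width: 0.604
```

```bash
python3 go.py
```

```text
t 25.48 p [0.4844 0.0494 0.0337] jaw 0.94 tilt [-0.05  0.03] F [-0.01  1.37 -2.78] M [ 0.36  0.17 -0.03] w 0.604
```

Emit:
move_arm([
  [0,0,0,0,0,0,0.4],
  [0,0,0,0,0,0,0.4],
  [0,0,-0.045,0,0,0,0.4],
  [0,0,0,0,0,0,-1],
  [0,0,0,0,0,0,-1],
  [0,0,0,0,0,0,-1],
  [0,0,0,0,0,0,-1],
  [0,0,0.015,0,0,0,-1],
  [0,0,0.005,0,0,0,-1],
  [0,0,0,0,0,0,-1],
])

```text
clock: 26.72
position: [0.484, 0.0489, 0.058]
ee_rot: [0.701, 0.713, -0.001, -0.0]
ft_force: [0.7, -1.0, 1.1]
grip_width: -0.0
```

Emit:
move_arm([
  [0,0,0.0015,0,0,0,-1],
  [0,0,0,0,0,0,-1],
])

```text
clock: 26.98
position: [0.4846, 0.0493, 0.0573]
ee_rot: [0.701, 0.713, -0.0, -0.0]
ft_force: [0.1, -0.3, 0.2]
grip_width: 0.001
```

Emit:
move_arm([
  [0,0,0.001,0,0,0,-1],
  [0,0,0,0,0,0,-1],
])

```text
clock: 27.22
position: [0.4845, 0.0494, 0.0562]
ee_rot: [0.701, 0.713, -0.0, -0.0]
ft_force: [-0.7, 0.6, -0.4]
grip_width: -0.001
```

Emit:
move_arm([
  [0,0,0.0007,0,0,0,-1],
  [0,0,0,0,0,0,-1],
])

```text
clock: 27.48
position: [0.4846, 0.0494, 0.0561]
ee_rot: [0.701, 0.713, 0.0, -0.001]
ft_force: [-4.6, -0.5, 13.1]
grip_width: -0.002
```

```bash
python3 -c "
from meas import *
im,_=snap('top','top7');plates(im,'top');im2,_=snap('scene','scene7')
a=cv2.resize(im2[150:350,170:410],None,fx=3.2,fy=3,interpolation=cv2.INTER_CUBIC)[:600];cv2.imwrite('pics/c9.png',a[:,:,::-1])"
python3 go.py 0.5955 -0.3315 0.13 15.9
```

```text
top [352. 224.] c 417.3 -159.1 wl 48.4 85.6 long-axis deg 74.5
top [200. 183.] c 566.0 332.0 wl 49.2 56.4 long-axis deg 180.0
top [402. 168.] c 595.2 -331.0 wl 48.8 105.6 long-axis deg 105.8
t 27.57 p [0.4846 0.0494 0.0561] jaw 0.93 tilt [-0.06  0.06] F [-4.65  0.36 12.99] M [-0.06  1.11  0.03] w 0.0
shift tool [-0.3826  0.1047 -0.0744]
turn [ -0.05  -0.07 -14.97]
```

View pics/c9.png

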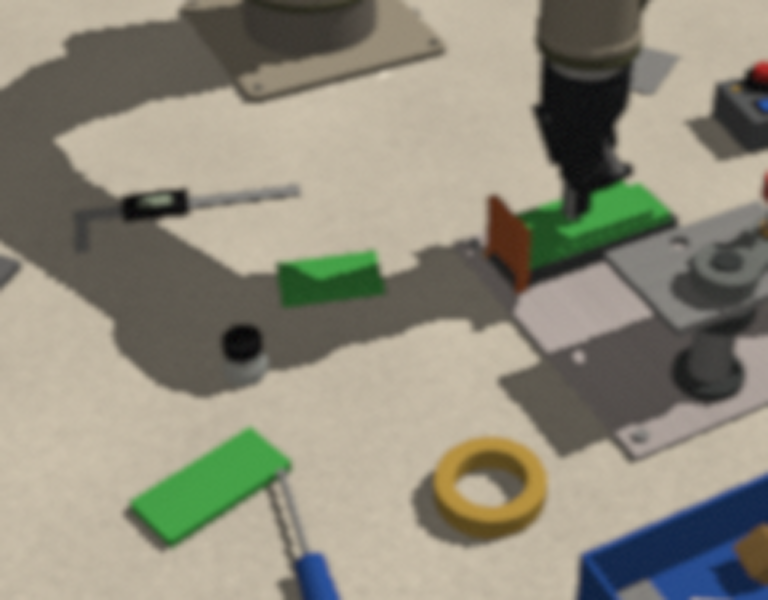

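```bash
python3 -c "
from meas import *
im=np.load('pics/top7_i.npy')
a=cv2.resize(im[100:200,350:450],None,fx=6,fy=6,interpolation=cv2.INTER_CUBIC);cv2.imwrite('pics/c10.png',a[:,:,::-1])
for d in (29,36,48):
  for s in(-12,12):
    p=(.5955+.9613*d/1000-.2756*s/1000,-.3315+.2756*d/1000+.9613*s/1000,.01);print(d,s,p,(np.array(proj('top',p))-[350,100])*6)
"
```

```text
29 -12 (0.6266849, -0.3350432, 0.01) [317.8997369  351.14133256]
29 12 (0.6200705000000001, -0.311972, 0.01) [276.03697695 364.31967697]
36 -12 (0.633414, -0.333114, 0.01) [313.75818207 339.07748622]
36 12 (0.6267996000000001, -0.31004280000000006, 0.01) [271.91610885 352.24549183]
48 -12 (0.6449496, -0.3298068, 0.01) [306.6684305  318.42590074]
48 12 (0.6383352000000001, -0.30673560000000005, 0.01) [264.86177287 331.57621618]
```

View pics/c10.png

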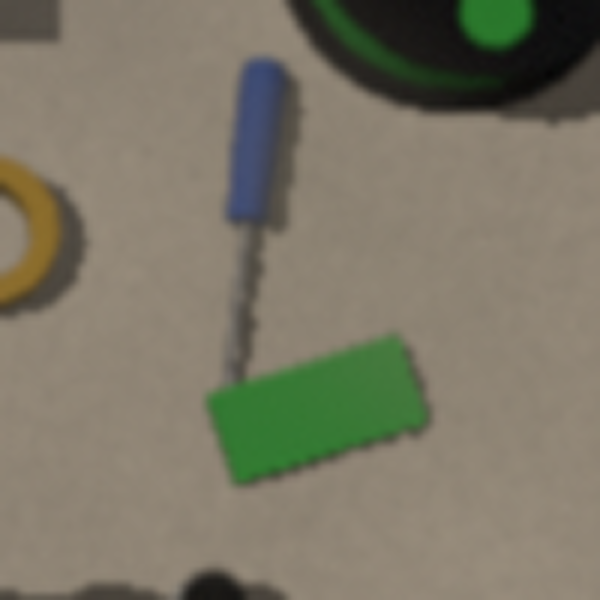

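Emit:
move_arm([
  [0,0,-0.045,0,0,0,-1],
  [0,0,-0.045,0,0,-7.5,-1],
  [0,0,0,0,0,-7.5,-1],
  [-0.05,0,0,0,0,0,0.5],
  [-0.05,0,0,0,0,0,0.5],
  [-0.05,0,0,0,0,0,0.5],
  [-0.05,0,0,0,0,0,0.5],
  [-0.05,0,0,0,0,0,0.5],
  [-0.05,0,0,0,0,0,0.5],
  [-0.05,0,0,0,0,0,0.5],
])

```text
clock: 28.82
position: [0.5811, -0.2886, 0.145]
ee_rot: [0.602, 0.798, -0.0, -0.001]
ft_force: [0.3, 0.4, 0.4]
grip_width: 0.748
```

Emit:
move_arm([
  [-0.05,0.001,0,0,0,0,0.5],
  [0,0,0,0,0,0,0.5],
  [0,0,0,0,0,0,0.5],
])

```text
clock: 29.2
position: [0.5952, -0.3347, 0.1449]
ee_rot: [0.602, 0.798, -0.0, -0.001]
ft_force: [-0.7, 0.5, -0.5]
grip_width: 0.752
```

```bash
python3 go.py 0.596 -0.3366 0.035 15.9
```

```text
t 29.2 p [ 0.5952 -0.3347  0.1449] jaw 15.93 tilt [-0.07  0.04] F [-0.69  0.5  -0.46] M [-0.01 -0.    0.03] w 0.752
shift tool [-0.0021  0.0004  0.1099]
turn [-0.06 -0.06  0.03]
```

Emit:
move_arm([
  [-0.002,0,0.05,0,0,0,0.5],
  [0,0,0.055,0,0,0,0.5],
  [0,0,0,0,0,0,0.5],
  [0,0,0,0,0,0,0.5],
])

```text
clock: 29.7
position: [0.5969, -0.3367, 0.0427]
ee_rot: [0.602, 0.799, 0.0, 0.001]
ft_force: [-0.3, -0.2, 1.2]
grip_width: 0.752
```

```bash
python3 go.py 0.596 -0.3366 0.001 15.9
```

```text
t 29.7 p [ 0.5969 -0.3367  0.0427] jaw 16.01 tilt [ 0.07 -0.04] F [-0.27 -0.19  1.19] M [-0.07 -0.01 -0.  ] w 0.752
shift tool [ 0.0004 -0.0009  0.0417]
turn [0.05 0.06 0.11]
```

Emit:
move_arm([
  [0,-0.001,0.025,0,0,0,0.5],
  [0,0,0.0145,0,0,0,0.5],
  [0,0,0,0,0,0,0.1],
  [0,0,0,0,0,0,-0.3],
  [0,0,0,0,0,0,-0.3],
  [0,0,0,0,0,0,-0.3],
], force=50)

```text
clock: 30.45
position: [0.595, -0.3373, 0.0012]
ee_rot: [0.602, 0.798, -0.0, -0.0]
ft_force: [0.2, 1.2, 1.7]
grip_width: 0.587
```

```bash
python3 go.py 0.4848 0.045 0.13 0.93
```

```text
t 30.45 p [ 0.595  -0.3373  0.0012] jaw 15.94 tilt [-0.01  0.  ] F [0.17 1.18 1.72] M [ 0.07  0.17 -0.01] w 0.587
shift tool [ 0.3979 -0.001  -0.1287]
turn [-1.000e-02 -0.000e+00  1.501e+01]
```

Emit:
move_arm([
  [0,0,-0.02,0,0,0,-0.3],
  [0,0,-0.05,0,0,0,-0.3],
  [0,0,-0.06,0,0,0,-0.3],
  [0.05,0,0,0,0,0,-0.3],
  [0.05,0,0,0,0,0,-0.3],
  [0.05,0,0,0,0,0,-0.3],
  [0.05,0,0,0,0,0,-0.3],
  [0.05,0,0,0,0,0,-0.3],
  [0.05,0,0,0,0,0,-0.3],
  [0.05,0,0,0,0,0,-0.3],
])

```text
clock: 31.7
position: [0.4984, 0.0005, 0.1319]
ee_rot: [0.603, 0.798, 0.001, -0.001]
ft_force: [0.6, 0.5, -0.7]
grip_width: 0.589
```

Emit:
move_arm([
  [0.048,0,0,0,0,0,-0.3],
  [0,0,0,0,0,7.5,-0.3],
  [0,0,0,0,0,7.5,-0.3],
  [0,0,0,0,0,0,-0.3],
  [0,0,0,0,0,0,-0.3],
])

```text
clock: 32.33
position: [0.4858, 0.0452, 0.1314]
ee_rot: [0.701, 0.714, 0.0, -0.0]
ft_force: [-0.2, -0.1, -0.1]
grip_width: 0.595
```

```bash
python3 go.py 0.4848 0.046 0.060 0.93; python3 -c "
from meas import *
im2,_=snap('scene','scene8')
a=cv2.resize(im2[130:350,170:450],None,fx=2.8,fy=2.7,interpolation=cv2.INTER_CUBIC)[:600];cv2.imwrite('pics/c11.png',a[:,:,::-1])"
```

```text
t 32.33 p [0.4858 0.0452 0.1314] jaw 1.06 tilt [-0.02  0.05] F [-0.16 -0.14 -0.14] M [ 0.02 -0.02 -0.03] w 0.595
shift tool [ 0.0008 -0.0009  0.0714]
turn [-0.02 -0.05  0.13]
```

View pics/c11.png

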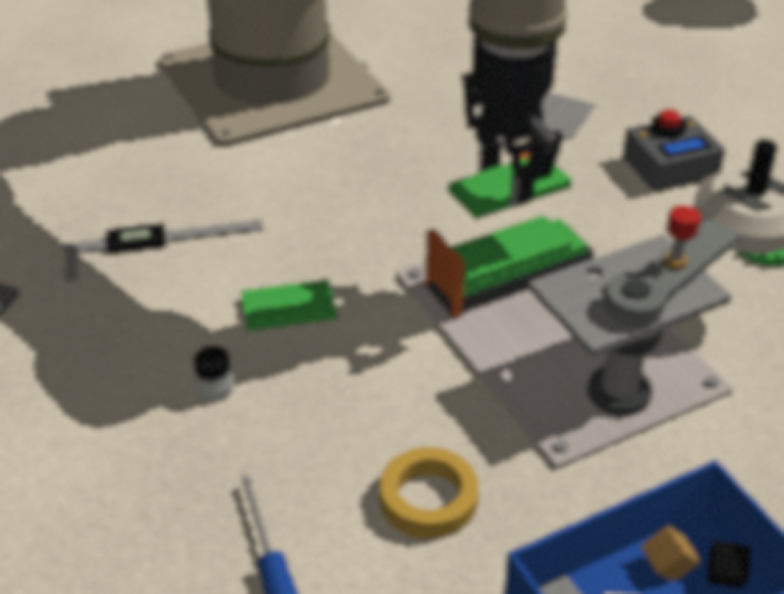

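Emit:
move_arm([
  [0.001,-0.001,0.035,0,0,0.1,-0.3],
  [0,0,0.034,0,0,0,-0.3],
  [-0.003,0,0,0,0,0,-0.3],
  [-0.003,0,0,0,0,0,-0.3],
  [0,0,0,0,0,0,-0.3],
  [0,0,0,0,0,0,-0.3],
])

```text
clock: 33.12
position: [0.4852, 0.0408, 0.0628]
ee_rot: [0.702, 0.712, 0.001, -0.0]
ft_force: [1.0, -0.7, -0.7]
grip_width: 0.59
```

```bash
python3 go.py 0.4848 0.036 0.0592 0.93
```

```text
t 33.12 p [0.4852 0.0408 0.0628] jaw 0.86 tilt [0.03 0.07] F [ 1.01 -0.66 -0.71] M [-0.01 -0.04  0.01] w 0.59
shift tool [-0.0048 -0.0004  0.0036]
turn [ 0.03 -0.07 -0.07]
```

Emit:
move_arm([
  [-0.002,0,0.003,0,0,0,-0.3],
  [-0.002,0,0,0,0,0,-0.3],
  [0,0,0,0,0,0,-0.3],
])

```text
clock: 33.5
position: [0.4847, 0.0362, 0.059]
ee_rot: [0.702, 0.712, -0.0, -0.0]
ft_force: [0.2, -0.3, -0.8]
grip_width: 0.586
```

Emit:
move_arm([
  [-0.0015,0,0,0,0,0,-0.3],
  [0,0,0,0,0,0,-0.3],
])

```text
clock: 33.75
position: [0.4848, 0.035, 0.059]
ee_rot: [0.702, 0.712, -0.0, -0.0]
ft_force: [-0.5, 0.6, -1.4]
grip_width: 0.594
```

Emit:
move_arm([
  [-0.0015,0,0,0,0,0,-0.3],
  [0,0,0,0,0,0,-0.3],
])

```text
clock: 34.0
position: [0.4848, 0.035, 0.059]
ee_rot: [0.702, 0.713, 0.0, -0.001]
ft_force: [-0.8, 7.0, -0.5]
grip_width: 0.588
```

Emit:
move_arm([
  [-0.001,0,0,0,0,0,-0.3],
  [0,0,0,0,0,0,-0.3],
])

```text
clock: 34.25
position: [0.4848, 0.0349, 0.059]
ee_rot: [0.701, 0.713, 0.001, -0.002]
ft_force: [-1.1, 10.3, 0.6]
grip_width: 0.592
```

Emit:
move_arm([
  [0,0,0.0015,0,0,0,-0.3],
  [0,0,0,0,0,0,-0.3],
])

```text
clock: 34.5
position: [0.4849, 0.035, 0.0576]
ee_rot: [0.701, 0.713, 0.001, -0.001]
ft_force: [-0.8, 10.7, 1.5]
grip_width: 0.592
```

Emit:
move_arm([
  [0,0,0.0006,0,0,0,-0.3],
  [0,0,0,0,0,0,-0.3],
])

```text
clock: 34.75
position: [0.4851, 0.035, 0.0572]
ee_rot: [0.701, 0.713, 0.001, -0.001]
ft_force: [-1.1, 10.0, 3.7]
grip_width: 0.593
```

Emit:
move_arm([
  [0,0,0,0,0,0,0.0],
  [0,0,0,0,0,0,0.4],
  [0,0,0,0,0,0,0.4],
  [0.002,0,0.0135,0,0,0,0.4],
  [0,0,0,0,0,0,0.1],
  [0,0,0,0,0,0,-0.1],
  [0,0,0,0,0,0,-0.1],
  [0,0,0,0,0,0,-0.1],
], force=20)

```text
clock: 35.75
position: [0.4845, 0.0347, 0.0434]
ee_rot: [0.702, 0.712, -0.0, -0.001]
ft_force: [-1.6, 4.4, -2.9]
grip_width: 0.604
```

```bash
python3 go.py 0.4848 0.036 0.0592 0.93
```

```text
t 35.75 p [0.4845 0.0347 0.0434] jaw 0.84 tilt [-0.06  0.03] F [-1.55  4.4  -2.93] M [ 0.61  0.23 -0.17] w 0.604
shift tool [ 0.0013  0.0003 -0.0158]
turn [-0.06 -0.04 -0.09]
```

Emit:
move_arm([
  [0,0,0,0,0,0,0.4],
  [0,0,0,0,0,0,0.4],
  [0,0,-0.045,0,0,0,0.4],
  [0.005,0,0,0,0,0,-1],
  [0,0,0,0,0,0,-1],
  [0,0,0,0,0,0,-1],
  [0,0,0,0,0,0,-1],
  [0,0,0.014,0,0,0,-1],
  [0,0,0.003,0,0,0,-1],
  [0,0,0,0,0,0,-1],
])

```text
clock: 37.0
position: [0.4843, 0.0391, 0.0709]
ee_rot: [0.702, 0.712, -0.001, -0.0]
ft_force: [-0.4, 0.5, -0.4]
grip_width: -0.0
```

Emit:
move_arm([
  [0,0,0.0015,0,0,0,-1],
  [0,0,0,0,0,0,-1],
])

```text
clock: 37.25
position: [0.4847, 0.0395, 0.0699]
ee_rot: [0.702, 0.712, -0.0, -0.0]
ft_force: [0.3, 0.6, 0.0]
grip_width: -0.002
```

Emit:
move_arm([
  [0,0,0.0015,0,0,0,-1],
  [0,0,0,0,0,0,-1],
])

```text
clock: 37.5
position: [0.4846, 0.0395, 0.0683]
ee_rot: [0.702, 0.712, -0.0, -0.0]
ft_force: [-0.0, 0.3, 0.7]
grip_width: 0.001
```

Emit:
move_arm([
  [0,0,0.001,0,0,0,-1],
  [0,0,0,0,0,0,-1],
])

```text
clock: 37.75
position: [0.4848, 0.0395, 0.0681]
ee_rot: [0.702, 0.712, -0.0, -0.001]
ft_force: [-5.2, 0.8, 14.8]
grip_width: 0.001
```

```bash
python3 -c "
from meas import *
im,_=snap('top','top9');plates(im,'top');im2,_=snap('scene','scene9');plates(im2,'scene')"; python3 go.py 0.4175 -0.1597 0.15 -15.7
```

```text
top [352. 224.] c 417.0 -160.1 wl 48.4 87.7 long-axis deg 74.5
top [200. 183.] c 564.5 332.0 wl 49.2 53.4 long-axis deg 180.0
scene [258. 384.] c 798.2 -355.6 wl 40.9 41.4 long-axis deg 62.0
scene [223. 383.] c 762.6 -417.1 wl 40.0 42.2 long-axis deg 160.6
scene [413. 361.] c 902.6 -45.9 wl 28.2 43.5 long-axis deg 88.5
scene [273. 243.] c 425.8 -161.6 wl 53.8 83.8 long-axis deg 74.7
scene [352. 223.] c 451.2 78.8 wl 85.0 146.4 long-axis deg 90.8
scene [558. 125.] c 315.2 1168.7 wl 80.0 113.0 long-axis deg 90.4
t 37.85 p [0.4848 0.0395 0.0681] jaw 0.83 tilt [-0.07  0.06] F [-6.87 -0.13 14.49] M [-0.06  1.34  0.01] w -0.002
shift tool [-0.1981 -0.0702 -0.082 ]
turn [-0.07 -0.05 16.53]
```

Emit:
move_arm([
  [0,0,-0.04,0,0,0,-1],
  [0,0,-0.04,0,0,0,-1],
  [-0.0497,-0.0176,0,0,0,0,0.5],
  [-0.0497,-0.0176,0,0,0,0,0.5],
  [-0.0497,-0.0176,0,0,0,0,0.5],
  [-0.0497,-0.0176,0,0,0,0,0.5],
  [0,0,0.05,0,0,8.2,0.5],
  [0,0,0.05,0,0,8.2,0.5],
  [0,0,0,0,0,0,0.5],
  [0,0,0,0,0,0,0.5],
])

```text
clock: 39.1
position: [0.4149, -0.1503, 0.0918]
ee_rot: [0.756, 0.654, 0.001, -0.009]
ft_force: [-0.1, -0.4, 0.6]
grip_width: 0.747
```

```bash
python3 go.py 0.4175 -0.1603 0.001 -15.5
```

```text
t 39.1 p [ 0.4149 -0.1503  0.0918] jaw -8.26 tilt [-0.62  0.86] F [-0.05 -0.37  0.59] M [-0.03  0.02  0.02] w 0.747
shift tool [-0.0107  0.0052  0.0906]
turn [-0.78 -0.71  7.23]
```

Emit:
move_arm([
  [0,0,0,-0.8,-0.7,7.2,0.5],
  [0,0,0,0,0,0,0.5],
  [0,0,0.04,0,0,0,0.5],
  [0,0,0,0,0,0,0.5],
])

```text
clock: 39.6
position: [0.4132, -0.1497, 0.05]
ee_rot: [0.796, 0.606, -0.001, -0.001]
ft_force: [-0.9, -0.4, 0.9]
grip_width: 0.75
```

```bash
python3 go.py 0.4175 -0.1603 0.001 -15.5
```

```text
t 39.6 p [ 0.4132 -0.1497  0.05  ] jaw -15.42 tilt [-0.21  0.05] F [-0.94 -0.4   0.88] M [-0.02  0.01 -0.  ] w 0.75
shift tool [-0.0091  0.0071  0.049 ]
turn [-0.21  0.01  0.08]
```

Emit:
move_arm([
  [-0.009,0.007,0,-0.2,0,0,0.5],
  [0,0,0,0,0,0,0.5],
  [0,0,0.025,0,0,0,0.5],
  [0,0,0,0,0,0,0.5],
])

```text
clock: 40.1
position: [0.4187, -0.1595, 0.0261]
ee_rot: [0.796, 0.605, 0.001, 0.0]
ft_force: [-1.3, 0.2, -0.3]
grip_width: 0.749
```

```bash
python3 go.py 0.4175 -0.1603 0.001 -15.5
```

```text
t 40.1 p [ 0.4187 -0.1595  0.0261] jaw -15.49 tilt [0.13 0.05] F [-1.27  0.23 -0.31] M [-0.01  0.03  0.  ] w 0.749
shift tool [-0.0012 -0.0009  0.0251]
turn [ 0.12 -0.08  0.01]
```

Emit:
move_arm([
  [-0.001,-0.001,0.0245,0,0,0,0.5],
  [0,0,0,0,0,0,0.5],
  [0,0,0,0,0,0,0.1],
  [0,0,0,0,0,0,-0.3],
  [0,0,0,0,0,0,-0.3],
  [0,0,0,0,0,0,-0.3],
], force=50)

```text
clock: 40.85
position: [0.4185, -0.1608, 0.0029]
ee_rot: [0.796, 0.605, 0.002, 0.001]
ft_force: [-4.7, 0.3, 11.5]
grip_width: 0.59
```

```bash
python3 go.py 0.4848 0.042 0.14 0.93
```

```text
t 40.85 p [ 0.4185 -0.1608  0.0029] jaw -15.55 tilt [0.25 0.04] F [-4.7   0.33 11.46] M [0.26 1.01 0.  ] w 0.59
shift tool [ 0.2134  0.01   -0.1366]
turn [  0.24  -0.08 -16.48]
```

Emit:
move_arm([
  [0,0,-0.03,0,0,0,-0.3],
  [0,0,-0.05,0,0,0,-0.3],
  [0,0,-0.06,0,0,0,-0.3],
  [0.05,0.0025,0,0,0,0,-0.3],
  [0.05,0.0025,0,0,0,0,-0.3],
  [0.05,0.0025,0,0,0,0,-0.3],
  [0.05,0.0025,0,0,0,0,-0.3],
  [0.014,0,0,0,0,0,-0.3],
  [0,0,0,0,0,-8.2,-0.3],
  [0,0,0,0,0,-8.2,-0.3],
])

```text
clock: 42.1
position: [0.4823, 0.0485, 0.121]
ee_rot: [0.698, 0.716, 0.003, -0.004]
ft_force: [-0.2, -0.1, -0.8]
grip_width: 0.584
```

Emit:
move_arm([
  [0,0,0,0,0,0,-0.3],
  [0,0,0,0,0,0,-0.3],
])

```text
clock: 42.35
position: [0.4823, 0.049, 0.1206]
ee_rot: [0.7, 0.714, 0.003, -0.004]
ft_force: [0.4, -0.1, 0.1]
grip_width: 0.583
```

```bash
python3 go.py 0.4848 0.042 0.076 0.93
```

```text
t 42.35 p [0.4823 0.049  0.1206] jaw 1.09 tilt [-0.12  0.56] F [ 0.38 -0.08  0.05] M [ 0.   -0.03  0.05] w 0.583
shift tool [-0.0075  0.0025  0.0445]
turn [-0.11 -0.56  0.16]
```

Emit:
move_arm([
  [-0.005,0.0025,0,-0.1,-0.5,0.1,-0.3],
  [0,0,0.03,0,0,0,-0.3],
  [0,0,0.012,0,0,0,-0.3],
  [0,0,0,0,0,0,-0.3],
  [0,0,0,0,0,0,-0.3],
])

```text
clock: 42.98
position: [0.4853, 0.0445, 0.0788]
ee_rot: [0.7, 0.714, 0.0, -0.0]
ft_force: [-0.1, 0.1, -0.8]
grip_width: 0.585
```

```bash
python3 go.py 0.4848 0.035 0.0735 0.93
```

```text
t 42.98 p [0.4853 0.0445 0.0788] jaw 1.19 tilt [0.02 0.04] F [-0.14  0.07 -0.78] M [-0.01  0.01  0.02] w 0.585
shift tool [-0.0095 -0.0007  0.0053]
turn [ 0.02 -0.04  0.26]
```

Emit:
move_arm([
  [-0.004,-0.0007,0.0055,0,0,0.2,-0.3],
  [-0.004,0,0,0,0,0,-0.3],
  [-0.002,0,0,0,0,0,-0.3],
  [0,0,0,0,0,0,-0.3],
])

```text
clock: 43.48
position: [0.4844, 0.0344, 0.0727]
ee_rot: [0.701, 0.713, 0.0, -0.0]
ft_force: [-0.2, 1.1, -1.0]
grip_width: 0.589
```

Emit:
move_arm([
  [-0.0015,0,0,0,0,0,-0.3],
  [0,0,0,0,0,0,-0.3],
])

```text
clock: 43.72
position: [0.4844, 0.033, 0.0726]
ee_rot: [0.701, 0.713, 0.0, -0.0]
ft_force: [0.0, -0.1, -0.3]
grip_width: 0.587
```

Emit:
move_arm([
  [-0.0015,0,0,0,0,0,-0.3],
  [0,0,0,0,0,0,-0.3],
])

```text
clock: 43.98
position: [0.4844, 0.0315, 0.0726]
ee_rot: [0.701, 0.713, 0.0, -0.0]
ft_force: [0.9, -0.0, -1.0]
grip_width: 0.588
```

Emit:
move_arm([
  [-0.0015,0,0,0,0,0,-0.3],
  [0,0,0,0,0,0,-0.3],
])

```text
clock: 44.22
position: [0.4844, 0.03, 0.0726]
ee_rot: [0.701, 0.713, 0.0, -0.0]
ft_force: [0.7, -1.4, -1.0]
grip_width: 0.591
```

Emit:
move_arm([
  [-0.001,0,0,0,0,0,-0.3],
  [0,0,0,0,0,0,-0.3],
])

```text
clock: 44.48
position: [0.4844, 0.029, 0.0726]
ee_rot: [0.701, 0.713, 0.0, -0.0]
ft_force: [0.3, -0.0, -0.7]
grip_width: 0.588
```

Emit:
move_arm([
  [-0.001,0,0,0,0,0,-0.3],
  [0,0,0,0,0,0,-0.3],
])

```text
clock: 44.72
position: [0.4845, 0.0287, 0.0726]
ee_rot: [0.701, 0.713, 0.0, -0.001]
ft_force: [-0.5, 3.9, -0.8]
grip_width: 0.584
```

Emit:
move_arm([
  [-0.001,0,0,0,0,0,-0.3],
  [0,0,0,0,0,0,-0.3],
])

```text
clock: 44.98
position: [0.4845, 0.0286, 0.0726]
ee_rot: [0.7, 0.714, 0.001, -0.001]
ft_force: [-0.0, 8.0, -0.8]
grip_width: 0.585
```

Contact with the stop. Lowering to seat.

Emit:
move_arm([
  [0,0,0.0015,0,0,0,-0.3],
  [0,0,0,0,0,0,-0.3],
])

```text
clock: 45.22
position: [0.4846, 0.0287, 0.0712]
ee_rot: [0.7, 0.714, 0.001, -0.001]
ft_force: [-0.2, 8.0, 0.2]
grip_width: 0.587
```

Emit:
move_arm([
  [0,0,0.0007,0,0,0,-0.3],
  [0,0,0,0,0,0,-0.3],
])

```text
clock: 45.48
position: [0.4848, 0.0287, 0.071]
ee_rot: [0.7, 0.714, 0.001, -0.001]
ft_force: [-4.8, 7.4, 9.7]
grip_width: 0.587
```

Emit:
move_arm([
  [0,0,-0.0005,0,0,0,0.0],
  [0,0,0,0,0,0,0.4],
  [0,0,0,0,0,0,0.4],
  [0.0015,0,0.0135,0,0,0,0.4],
  [0,0,0,0,0,0,0.1],
  [0,0,0,0,0,0,-0.1],
  [0,0,0,0,0,0,-0.1],
  [0,0,0,0,0,0,-0.1],
], force=20)

```text
clock: 46.48
position: [0.4844, 0.0286, 0.0575]
ee_rot: [0.701, 0.713, 0.0, -0.0]
ft_force: [-1.3, 1.1, -2.4]
grip_width: 0.606
```

```bash
python3 go.py 0.4848 0.036 0.0592 0.93
```

```text
t 46.48 p [0.4844 0.0286 0.0575] jaw 1.02 tilt [-0.03  0.05] F [-1.25  1.06 -2.43] M [ 0.23  0.13 -0.02] w 0.606
shift tool [ 0.0074  0.0005 -0.0017]
turn [-0.03 -0.05  0.09]
```

Emit:
move_arm([
  [0,0,0,0,0,0,0.4],
  [0,0,0,0,0,0,0.4],
  [0,0,-0.045,0,0,0,0.4],
  [0.001,0,0,0,0,0,-1],
  [0,0,0,0,0,0,-1],
  [0,0,0,0,0,0,-1],
  [0,0,0,0,0,0,-1],
  [0,0,0.014,0,0,0,-1],
  [0,0,0.003,0,0,0,-1],
  [0,0,0,0,0,0,-1],
])

```text
clock: 47.72
position: [0.4841, 0.0293, 0.0849]
ee_rot: [0.701, 0.713, -0.001, -0.0]
ft_force: [0.2, -0.1, 0.6]
grip_width: 0.001
```

Emit:
move_arm([
  [0,0,0.0035,0,0,0,-1],
  [0,0,0,0,0,0,-1],
])

```text
clock: 47.98
position: [0.4843, 0.0296, 0.0817]
ee_rot: [0.701, 0.713, -0.0, -0.0]
ft_force: [-0.4, 0.3, -0.6]
grip_width: -0.002
```

Emit:
move_arm([
  [0,0,0.0012,0,0,0,-1],
  [0,0,0,0,0,0,-1],
])

```text
clock: 48.22
position: [0.4844, 0.0296, 0.0807]
ee_rot: [0.701, 0.713, 0.0, -0.0]
ft_force: [0.2, 0.2, 0.4]
grip_width: 0.002
```

Emit:
move_arm([
  [0,0,0.0012,0,0,0,-1],
  [0,0,0,0,0,0,-1],
])

```text
clock: 48.48
position: [0.4846, 0.0296, 0.0801]
ee_rot: [0.701, 0.713, 0.0, -0.001]
ft_force: [-4.5, -0.5, 12.0]
grip_width: 0.001
```

```bash
python3 go.py
```

```text
t 48.48 p [0.4846 0.0296 0.0801] jaw 1.01 tilt [-0.04  0.08] F [-4.55 -0.46 11.97] M [-0.04  1.01  0.01] w 0.001
```

Emit:
move_arm([
  [0,0,-0.05,0,0,0,-1],
  [0,0,-0.05,0,0,0,-1],
  [0,0,-0.055,0,0,0,-1],
  [0.042,0.027,0,0,0,0,1],
  [0.042,0.027,0,0,0,0,1],
  [0.042,0.027,0,0,0,0,1],
  [0.042,0.027,0,0,0,0,1],
  [0.042,0.027,0,0,0,0,1],
  [0,0,0,0,0,0,1],
  [0,0,0,0,0,0,1],
])

```text
clock: 49.72
position: [0.6158, 0.241, 0.2343]
ee_rot: [0.701, 0.713, -0.0, -0.0]
ft_force: [-0.2, 0.2, 0.8]
grip_width: 1.002
```

```bash
python3 go.py 0.6157 0.2426 0.17 -9.9; python3 -c "
from meas import *
im,_=snap('top','top10');im2,_=snap('scene','scene10')
a=cv2.resize(im2[170:300,300:420],None,fx=6,fy=4.6,interpolation=cv2.INTER_CUBIC)[:600];cv2.imwrite('pics/c12.png',a[:,:,::-1])
a=cv2.resize(im[120:240,220:330],None,fx=6,fy=5,interpolation=cv2.INTER_CUBIC)[:600];cv2.imwrite('pics/c13.png',a[:,:,::-1])"
```

```text
t 49.73 p [0.6158 0.241  0.2343] jaw 0.98 tilt [-0.04 -0.03] F [-0.24  0.17  0.77] M [-0.01  0.02 -0.01] w 1.002
shift tool [ 0.0016 -0.      0.0643]
turn [-0.04  0.03 10.88]
```

View pics/c12.png

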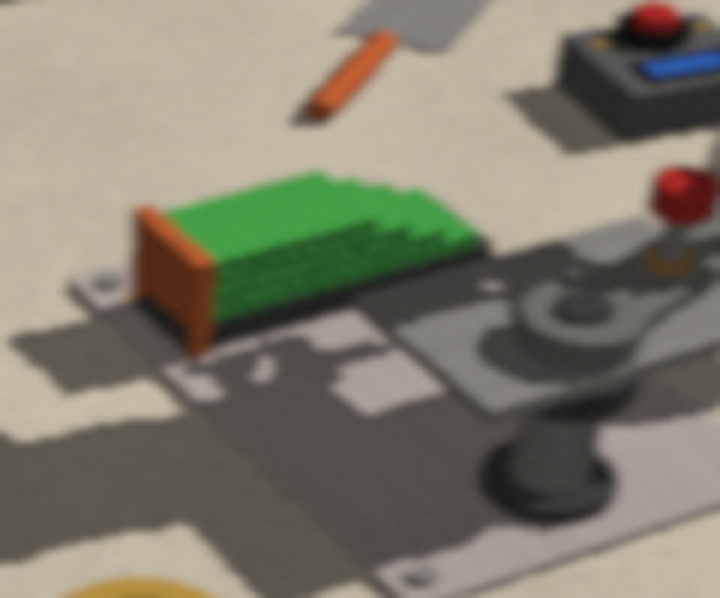

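View pics/c13.png

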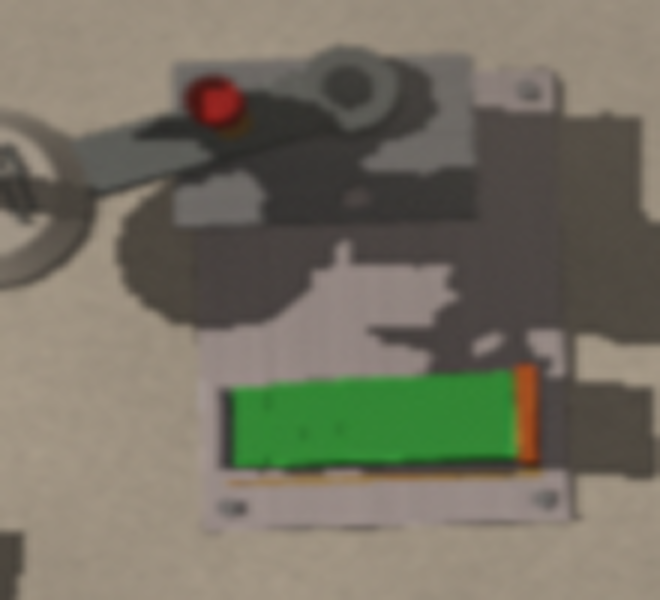

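Emit:
move_arm([
  [0.0016,0,0.03,0,0,0,1],
  [0,0,0.033,0,0,0,1],
  [0,0,0,0,0,0,0],
  [0,0,0,0,0,0,-1],
  [0,0,0,0,0,0,-1],
  [0,0,0,0,0,0,-1],
  [0,0,0,0,0,0,-1],
], force=20)

```text
clock: 50.7
position: [0.6163, 0.2436, 0.173]
ee_rot: [0.701, 0.713, 0.001, -0.0]
ft_force: [-0.4, 0.7, 7.2]
grip_width: 0.248
```

```bash
python3 go.py
```

```text
t 50.7 p [0.6163 0.2436 0.173 ] jaw 1.02 tilt [0.08 0.1 ] F [-0.36  0.71  7.18] M [ 0.02  0.2  -0.04] w 0.248
```

Emit:
move_arm([
  [-0.0095,-0.0248,0,0,0,-8,-1],
  [-0.0095,-0.0248,0,0,0,-8,-1],
  [-0.0095,-0.0248,0,0,0,-8,-1],
  [-0.0095,-0.0248,0,0,0,-8,-1],
  [-0.0095,-0.0248,0,0,0,-8,-1],
  [-0.0095,-0.0248,0,0,0,-8,-1],
  [0,0,0,0,0,0,-1],
])

```text
clock: 51.58
position: [0.5005, 0.1385, 0.1729]
ee_rot: [0.35, 0.937, 0.002, -0.001]
ft_force: [-0.2, -0.4, 5.2]
grip_width: 0.248
```

```bash
python3 go.py
```

```text
t 51.58 p [0.5005 0.1385 0.1729] jaw 49.01 tilt [0.01 0.19] F [-0.24 -0.44  5.24] M [-0.11  0.2  -0.06] w 0.248
```

Emit:
move_arm([
  [-0.0095,-0.0248,0,0,0,-8,-1],
  [-0.0095,-0.0248,0,0,0,-8,-1],
  [-0.0095,-0.0248,0,0,0,-8,-1],
  [0,0,0,0,0,0,-1],
  [0,0,0,0,0,0,-1],
])

```text
clock: 52.2
position: [0.4848, 0.0619, 0.1728]
ee_rot: [0.148, 0.989, 0.001, 0.0]
ft_force: [-3.3, -1.9, 11.1]
grip_width: 0.254
```

```bash
python3 go.py 0.4847 0.0585 0.172; python3 - <<'E'
import numpy as np
from scipy.optimize import least_squares
P=np.array([(0.4867,.0342),(0.5012,.1403),(0.6157,.2426),(.6163,.2436),(.5005,.1385)])
from workcell import manip
P=np.vstack([P,manip.get_obs()['position'][:2]])
s=least_squares(lambda c:np.hypot(*(P-c).T)-.19,[.674,.061]);print(s.x,s.fun)
E
```

```text
t 52.2 p [0.4848 0.0619 0.1728] jaw 72.94 tilt [0.05 0.12] F [-3.28 -1.9  11.07] M [-0.41  0.66 -0.17] w 0.254
shift tool [-0.0009 -0.0033  0.0008]
[0.6746312  0.06240517] [ 3.59647120e-05  1.20977279e-04 -4.13441329e-04  3.52555664e-04
  3.18349496e-05 -1.54616207e-04]
```

Emit:
move_arm([
  [-0.0009,-0.0028,0,0,0,0,-1],
  [0,0,0,0,0,0,-1],
  [0,0,0,0,0,0,-1],
])

```text
clock: 52.58
position: [0.4848, 0.0596, 0.1728]
ee_rot: [0.148, 0.989, 0.001, 0.0]
ft_force: [-3.2, -0.7, 11.4]
grip_width: 0.25
```

```bash
python3 go.py; python3 -c "
from meas import *
im,_=snap('top','top11');im2,_=snap('scene','scene11')
R=((0,140,70),(7,255,255))
p,_=blob(im,*R,(250,130,300,180),True);print(p,cast('top',*p,.196))
a=cv2.resize(im2[150:300,310:450],None,fx=5,fy=4,interpolation=cv2.INTER_CUBIC)[:600];cv2.imwrite('pics/c14.png',a[:,:,::-1])"
```

```text
t 52.58 p [0.4848 0.0596 0.1728] jaw 73.0 tilt [0.05 0.11] F [-3.23 -0.65 11.42] M [-0.18  0.67  0.1 ] w 0.25
[276.15217391 152.06521739] [0.61818719 0.05875895 0.196     ]
```

View pics/c14.png

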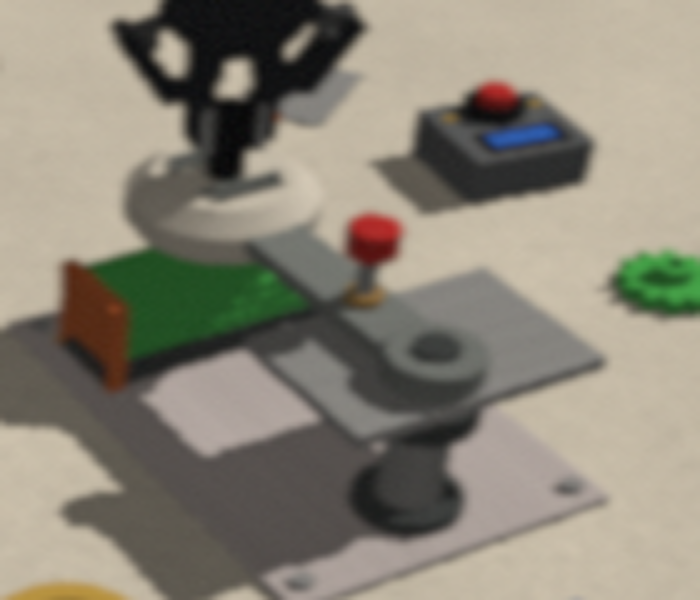

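Emit:
move_arm([
  [0,0,0,0,0,0,-0.2],
  [0,0,0,0,0,0,0.2],
  [0,0,0,0,0,0,0.2],
  [0,0,-0.04,0,0,0,0.2],
  [0,0,-0.025,0,0,0,0.2],
  [-0.0412,0.0131,0,0,0,0,-1],
  [-0.0412,0.0131,0,0,0,0,-1],
  [-0.0412,0.0131,0,0,0,0,-1],
  [0,0,0,0,0,0,-1],
  [0,0,0,0,0,0,-1],
])

```text
clock: 53.92
position: [0.6134, 0.0604, 0.2362]
ee_rot: [0.148, 0.989, -0.0, -0.001]
ft_force: [-0.3, 0.0, 0.3]
grip_width: -0.001
```

```bash
python3 go.py 0.6146 0.061 0.2 73; python3 -c "
from meas import *
im2,_=snap('scene','scene12')
a=cv2.resize(im2[100:300,290:450],None,fx=4,fy=3,interpolation=cv2.INTER_CUBIC)[:600];cv2.imwrite('pics/c15.png',a[:,:,::-1])"
```

```text
t 53.92 p [0.6134 0.0604 0.2362] jaw 72.97 tilt [-0.07 -0.  ] F [-0.31  0.02  0.32] M [ 0.01 -0.01 -0.05] w -0.001
shift tool [-0.001   0.0009  0.0362]
turn [-0.02 -0.06 -0.03]
```

View pics/c15.png

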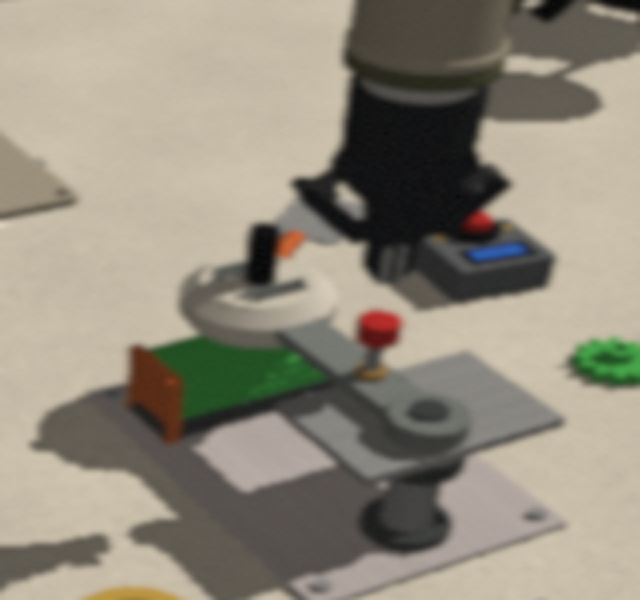

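Press down in steps.

Emit:
move_arm([
  [-0.001,0.0009,0.02,0,0,0,-1],
  [0,0,0.018,0,0,0,-1],
  [0,0,0.003,0,0,0,-1],
  [0,0,0.003,0,0,0,-1],
  [0,0,0,0,0,0,-1],
])

```text
clock: 54.6
position: [0.6151, 0.0616, 0.1926]
ee_rot: [0.148, 0.989, 0.0, -0.0]
ft_force: [0.2, -0.1, 0.4]
grip_width: 0.001
```

Emit:
move_arm([
  [0,0,0.002,0,0,0,-1],
  [0,0,0.001,0,0,0,-1],
  [0,0,0,0,0,0,-1],
])

```text
clock: 54.98
position: [0.6153, 0.0615, 0.1896]
ee_rot: [0.148, 0.989, 0.0, -0.0]
ft_force: [0.6, 0.3, 0.6]
grip_width: 0.001
```

```bash
python3 go.py; python3 -c "
from meas import *
im,_=snap('top','top13');im2,_=snap('scene','scene13')
a=cv2.resize(im2[170:280,320:430],None,fx=6,fy=5,interpolation=cv2.INTER_CUBIC)[:600];cv2.imwrite('pics/c16.png',a[:,:,::-1])"
```

```text
t 54.98 p [0.6153 0.0615 0.1896] jaw 73.01 tilt [0.   0.04] F [0.62 0.29 0.56] M [-0.07 -0.17  0.04] w 0.001
```

View pics/c16.png

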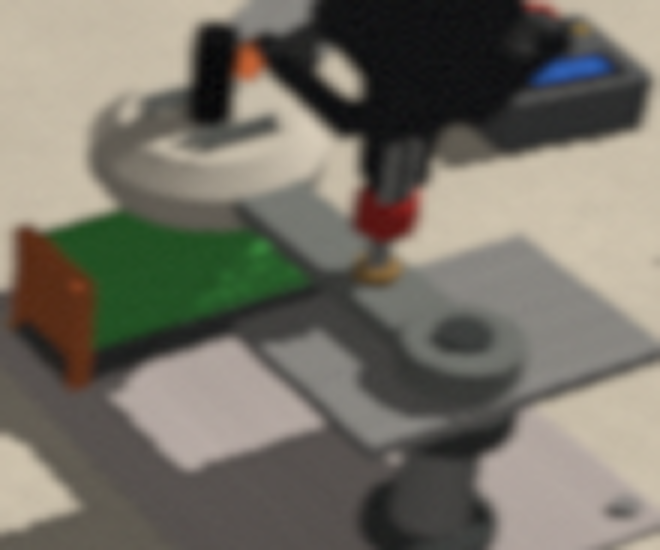

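Emit:
move_arm([
  [0,0,0.002,0,0,0,-1],
  [0,0,0,0,0,0,-1],
])

```text
clock: 55.32
position: [0.615, 0.0616, 0.1873]
ee_rot: [0.148, 0.989, 0.0, -0.0]
ft_force: [0.3, -0.6, 0.6]
grip_width: 0.0
```

Emit:
move_arm([
  [0,0,0.003,0,0,0,-1],
  [0,0,0.003,0,0,0,-1],
  [0,0,0,0,0,0,-1],
])

```text
clock: 55.7
position: [0.6148, 0.0617, 0.181]
ee_rot: [0.148, 0.989, 0.0, -0.001]
ft_force: [0.1, -0.5, 0.3]
grip_width: -0.001
```

Emit:
move_arm([
  [0,0,0.004,0,0,0,-1],
  [0,0,0.004,0,0,0,-1],
  [0,0,0.003,0,0,0,-1],
  [0,0,0,0,0,0,-1],
])

```text
clock: 56.2
position: [0.6149, 0.0616, 0.1701]
ee_rot: [0.148, 0.989, 0.0, -0.001]
ft_force: [0.1, -0.1, 0.4]
grip_width: 0.001
```

Emit:
move_arm([
  [0,0,0.002,0,0,0,-1],
  [0,0,0.001,0,0,0,-1],
  [0,0,0,0,0,0,-1],
])

```text
clock: 56.58
position: [0.615, 0.0616, 0.1673]
ee_rot: [0.148, 0.989, 0.0, -0.0]
ft_force: [-0.1, 1.0, -0.1]
grip_width: -0.002
```

Emit:
move_arm([
  [0,0,0.001,0,0,0,-1],
  [0,0,0,0,0,0,-1],
])

```text
clock: 56.82
position: [0.6152, 0.0616, 0.1672]
ee_rot: [0.148, 0.989, 0.001, -0.0]
ft_force: [-3.3, -0.7, 7.9]
grip_width: -0.002
```

```bash
python3 go.py
```

```text
t 56.83 p [0.6152 0.0616 0.1672] jaw 73.01 tilt [-0.01  0.07] F [-3.32 -0.72  7.91] M [ 0.03  0.74 -0.03] w -0.002
```

Emit:
move_arm([
  [0,0,0.0006,0,0,0,-1],
  [0,0,0,0,0,0,-1],
  [0,0,-0.03,0,0,0,-1],
  [0,0,-0.05,0,0,0,-1],
])

```text
clock: 57.32
position: [0.6141, 0.0618, 0.2454]
ee_rot: [0.148, 0.989, -0.0, -0.002]
ft_force: [1.0, 0.1, 0.5]
grip_width: 0.004
```

Emit:
move_arm([
  [0.039,0.0246,0,0,0,0,-1],
  [0.039,0.0246,0,0,0,0,-1],
  [0.039,0.0246,0,0,0,0,-1],
  [0.039,0.0246,0,0,0,0,-1],
  [0.039,0.0246,0,0,0,0,-1],
  [0.039,0.0246,0,0,0,0,-1],
  [0.039,0.0246,0,0,0,0,-1],
  [0.038,0.0246,0,0,0,0,-1],
  [0,0,0,0,0,0,-1],
  [0,0,0,0,0,0,-1],
])

```text
clock: 58.58
position: [0.3756, 0.34, 0.2462]
ee_rot: [0.148, 0.989, 0.0, -0.0]
ft_force: [0.5, -1.2, -0.2]
grip_width: 0.002
```

```bash
python3 -c "
from meas import *
im,_=snap('top','top14');im2,_=snap('scene','scene14')
print(cast('top',191,241.5,.064))
R=((0,140,70),(7,255,255))
p,_=blob(im2,*R,(370,195,395,235),True);print(p,_)
a=cv2.resize(im2[120:290,310:450],None,fx=5,fy=3.5,interpolation=cv2.INTER_CUBIC)[:600];cv2.imwrite('pics/c17.png',a[:,:,::-1])"; python3 go.py 0.3757 0.340 0.066 73
```

```text
[0.37594186 0.34092364 0.064     ]
[382.78723404 218.77659574] [379 213   9  12  94]
t 58.67 p [0.3761 0.3395 0.2462] jaw 72.89 tilt [-0.02  0.04] F [ 0.02 -0.33 -0.86] M [-0.02 -0.02  0.06] w 0.003
shift tool [0.0004 0.0002 0.1802]
turn [ 0.03 -0.03 -0.11]
```

View pics/c17.png

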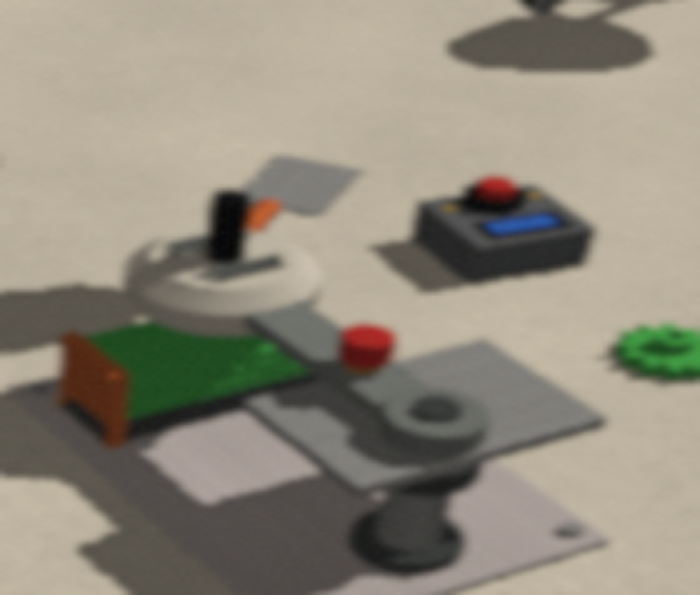

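The plunger knob is home (down on the arm) at crop (367,345). Now the start button.

Emit:
move_arm([
  [0,0.001,0.05,0,0,0,-1],
  [0,0,0.06,0,0,0,-1],
  [0,0,0.06,0,0,0,-1],
  [0,0,0,0,0,0,-1],
  [0,0,0,0,0,0,-1],
])

```text
clock: 59.3
position: [0.3768, 0.3419, 0.0783]
ee_rot: [0.148, 0.989, 0.001, 0.0]
ft_force: [0.3, 0.2, 0.3]
grip_width: -0.002
```

Emit:
move_arm([
  [0,0,0.005,0,0,0,-1],
  [0,0,0,0,0,0,-1],
])

```text
clock: 59.55
position: [0.3756, 0.3424, 0.0723]
ee_rot: [0.148, 0.989, 0.001, -0.0]
ft_force: [-0.2, 0.0, -0.2]
grip_width: -0.004
```

Emit:
move_arm([
  [0,0,0.003,0,0,0,-1],
  [0,0,0,0,0,0,-1],
])

```text
clock: 59.8
position: [0.3752, 0.3418, 0.0682]
ee_rot: [0.148, 0.989, 0.0, -0.0]
ft_force: [0.9, -0.0, 0.1]
grip_width: 0.003
```

Emit:
move_arm([
  [0,0,0.005,0,0,0,-1],
  [0,0,0.003,0,0,0,-1],
  [0,0,0,0,0,0,-1],
])

```text
clock: 60.18
position: [0.3756, 0.342, 0.0609]
ee_rot: [0.148, 0.989, 0.001, -0.001]
ft_force: [-4.7, -2.8, 16.6]
grip_width: 0.003
```

Emit:
move_arm([
  [0,0,0.003,0,0,0,-1],
  [0,0,0,0,0,0,-1],
])

```text
clock: 60.42
position: [0.3758, 0.3423, 0.0602]
ee_rot: [0.148, 0.989, 0.001, -0.002]
ft_force: [-15.7, -13.1, 55.4]
grip_width: -0.003
```

Emit:
move_arm([
  [0,0,0.0012,0,0,0,-1],
  [0,0,0,0,0,0,-1],
])

```text
clock: 60.68
position: [0.3759, 0.3424, 0.0599]
ee_rot: [0.148, 0.989, 0.001, -0.002]
ft_force: [-20.1, -16.9, 69.3]
grip_width: 0.002
```

Emit:
move_arm([
  [0,0,-0.005,0,0,0,-1],
  [0,0,0,0,0,0,-1],
])

```text
clock: 60.92
position: [0.3756, 0.3421, 0.0615]
ee_rot: [0.148, 0.989, 0.001, -0.0]
ft_force: [-0.7, 0.3, 4.6]
grip_width: 0.003
```

```bash
python3 go.py; python3 -c "
from meas import *
im,_=snap('top','top15');im2,_=snap('scene','scene15')
a=cv2.resize(im2[150:210,370:450],None,fx=9,fy=9,interpolation=cv2.INTER_CUBIC)[:600];cv2.imwrite('pics/c18.png',a[:,:,::-1])
im=np.load('pics/top14_i.npy')
a=cv2.resize(im[215:260,170:220],None,fx=12,fy=12,interpolation=cv2.INTER_CUBIC)[:600];cv2.imwrite('pics/c19.png',a[:,:,::-1])"
```

```text
t 60.92 p [0.3756 0.3421 0.0615] jaw 73.01 tilt [-0.01  0.1 ] F [-0.67  0.28  4.6 ] M [-0.07  0.01  0.  ] w 0.003
```

View pics/c18.png

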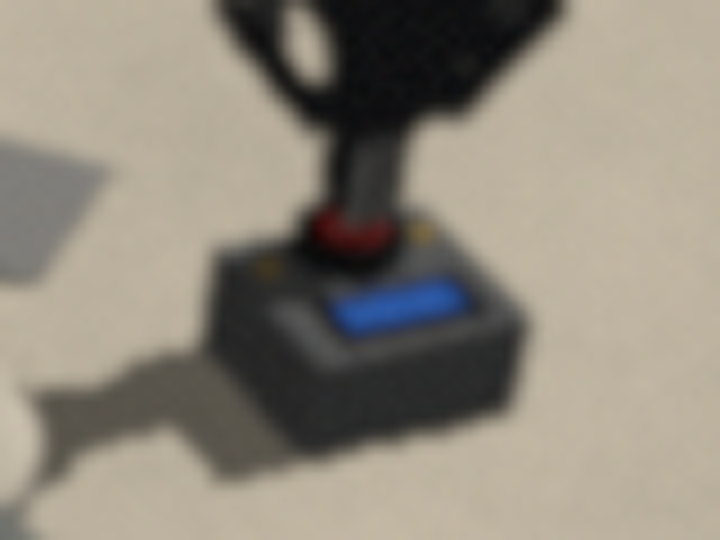

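View pics/c19.png

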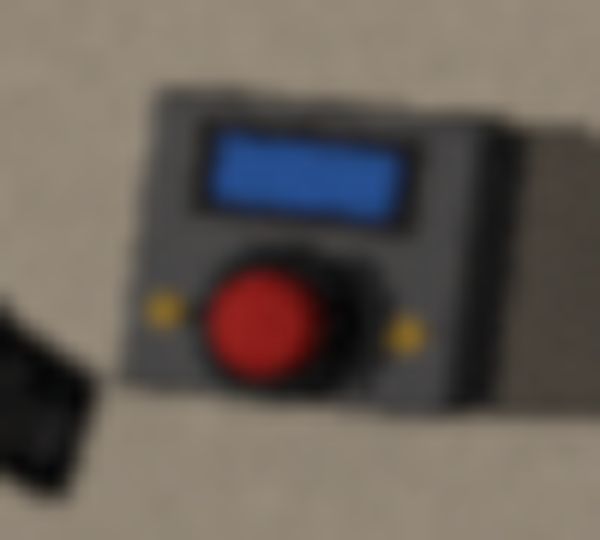

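Emit:
move_arm([
  [0,0,-0.003,0,0,0,-1],
  [0,0,0,0,0,0,-1],
])

```text
clock: 61.28
position: [0.3756, 0.3419, 0.0642]
ee_rot: [0.148, 0.989, 0.001, -0.0]
ft_force: [1.6, 1.1, 3.6]
grip_width: -0.002
```

Emit:
move_arm([
  [0,0,-0.0015,0,0,0,-1],
  [0,0,0,0,0,0,-1],
])

```text
clock: 61.52
position: [0.3753, 0.3417, 0.0655]
ee_rot: [0.148, 0.989, 0.0, -0.0]
ft_force: [0.2, 1.1, 2.6]
grip_width: -0.004
```

Emit:
move_arm([
  [0,0,-0.004,0,0,0,-1],
  [0,0,0,0,0,0,-1],
])

```text
clock: 61.78
position: [0.375, 0.3413, 0.0694]
ee_rot: [0.148, 0.989, -0.0, -0.001]
ft_force: [0.0, -0.9, 0.7]
grip_width: 0.002
```

```bash
python3 - <<'E'
from meas import *
im=np.load('pics/top14_i.npy'); d=np.load('pics/top14_d.npy')
import json
for n,t in(('top','top14'),('scene','scene14')):
    pass
E
python3 go.py
```

```text
t 61.77 p [0.375  0.3413 0.0694] jaw 73.01 tilt [-0.07  0.  ] F [ 0.04 -0.86  0.7 ] M [ 0.   -0.04 -0.01] w 0.002
```

Emit:
move_arm([
  [0,0,-0.04,0,0,0,-1],
  [0,0,-0.06,0,0,0,-1],
  [0,0,-0.06,0,0,0,-1],
  [0,0,0,0,0,0,-1],
  [0,0,0,0,0,0,-1],
])

```text
clock: 62.4
position: [0.3749, 0.3414, 0.2288]
ee_rot: [0.147, 0.989, 0.0, -0.001]
ft_force: [-0.1, 0.3, -0.4]
grip_width: -0.005
```

```bash
python3 -c "
from meas import *
im,_=snap('top','top16');im2,_=snap('scene','scene16')
R=((0,140,70),(7,255,255))
for b in ((370,195,395,235),(395,165,420,185)): print(blob(im2,*R,b,True))
a=cv2.resize(im2[130:320,230:460],None,fx=3.4,fy=3.1,interpolation=cv2.INTER_CUBIC)[:600];cv2.imwrite('pics/c20.png',a[:,:,::-1])
cv2.imwrite('pics/f.png',im[:,:,::-1])"; python3 go.py
```

```text
(array([382.78723404, 218.77659574]), array([379, 213,   9,  12,  94]))
(array([408.91428571, 173.54285714]), array([406, 171,   7,   6,  35]))
t 62.5 p [0.3747 0.341  0.2281] jaw 73.02 tilt [-0.1  -0.08] F [-0.95 -0.29  1.51] M [-0.03 -0.02  0.03] w 0.001
```

View pics/c20.png

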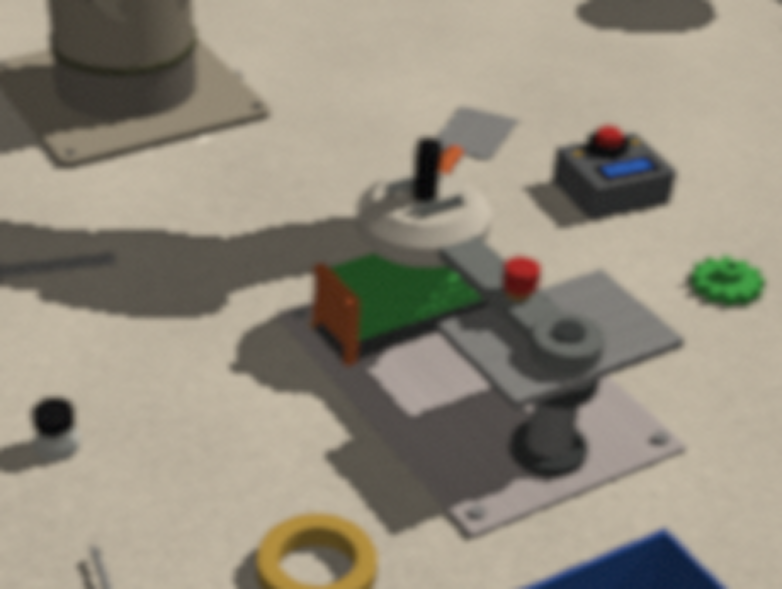

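View pics/f.png

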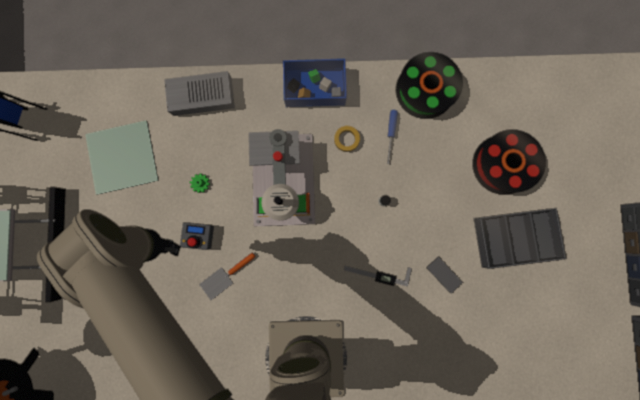

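```bash
python3 -c "
from workcell import manip
print(manip.hand_in())"
```

```text
the job is handed in; nothing more can be done
None
```

The job is done and handed in at about 62 s on the robot's clock. The hand-in gave no verdict.

- **Stack:** I swung the lamp about 74° clear and stacked all four plates (150, 130, 110, 90) on the anvil. I slid each one against the orange stop until I felt contact, then released it. I squeezed it flush against the anvil or the plate below and pressed it from above with 12–16 N. The tops read 44.1, 56.1, 68.1 and 80.1 mm, against 44, 56, 68 and 80 mm expected. Plate110 was knocked aside during the run, so I found it again before gripping it.
- **Lamp and plunger:** The lamp is back over the stack. The plunger went down through the index hole and stopped hard at 167.2 mm, against 167 mm expected. The last picture shows its knob down on the arm. While it moved I read almost no force, although about 2.5 N of friction was stated.
- **Start button:** I pressed it to its hard stop and let it spring back; the last picture shows it up again. The stop read about 60.5 mm instead of the expected 57 mm. The spring force fell evenly from about 5 N to zero over roughly 7 mm, which fits a full press, so I put the difference down to a height offset there.
- **High forces:** I overshot twice with the fingertips, to about 59 N on the table while feeling for height and about 69 N on the button stop. The limits are 120 N at the wrist and 40 N for the arm or gripper body; these were fingertip contacts.
- **Other things on the bench:** By eye in the last pictures, the jar, screwdriver, tape, gear and grey plate are where they were.

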